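# Hang the lift-off gate on the drying bay and latch it

### The job

Close up the pottery drying bay: throw its yellow latch bar up and over so that it rests leaning back out of the way, then take the green gate from its wooden rest and lower it, standing open, onto the bay's two pintles until both knuckles are fully down. Then swing the gate shut against the latch post and bring the bar, or let it drop, back down level across the front of it. Leave the pots in the bay and the pot on the banding wheel undisturbed.

Things in the scene. Friction and masses are not known exactly. Their poses are not given: they have to be found in the camera images.
- bay: Fixed open-topped plywood bay, 190 x 280 mm, walls 100 mm high. Origin: centre of its underside, on the table. Open front faces its -x (to the robot); +y hinge side, -y latch side. Hinge post at y +130 mm (top 150 mm up), latch post at y -90 mm. The shut gate lies in the plane x = -103 mm. Pintle axis: x -103, y +105 mm.
- pintle_low (a point): Foot of the lower pintle, on the hinge axis, on its bracket's top, 40 mm above the table. The upright steel pin is 12 mm in diameter and 24 mm tall; its top 10 mm taper to a 4 mm tip. The bracket is 8 mm thick and runs from the axis back and outward to the hinge post. Axes as the bay's.
- pintle_high (a point): Foot of the upper pintle, same pin and bracket, 84 mm straight above the lower one (foot 124, tip 148 mm above the table). The lower knuckle has to go in sideways between the lower pin's tip and the upper bracket: bring the gate in level from the front, knuckles 27 to 54 mm above their seated height, then lower it straight.
- gate: Loose green gate, 0.2 to 0.4 kg, upright panel 170 x 120 x 12 mm, two steel knuckles on one upright edge. Origin: axis of the knuckles, bottom mouth of the lower one. x: from knuckles to free edge, y: thickness, z up. Panel spans x 18 to 188, y -6 to 6, z -10 to 110 mm. Shut, its x points along the bay's -y and its -y face is outside.
- knuckle_low (a point): Bottom mouth of the gate's lower knuckle (the gate's origin). Each knuckle is a tube 18 mm high, 23 mm outside and 14.5 mm inside diameter, open at both ends. Fully down, it sits on the pintle's bracket, this point at point pintle_low.
- knuckle_high (a point): Bottom mouth of the upper knuckle, 84 mm above the lower one.
- gate_grip (a point): Point in the panel 14 mm below the middle of its top edge (gate frame x 103, y 0, z 96 mm): a good place to grip across the 12 mm thickness from above, near the centre of mass.
- gate_free_edge (a point): Middle of the gate's free upright edge (gate frame x 188, z 50 mm). The hung gate opens outward, free edge towards the robot (clockwise from above as it opens); it turns freely, stays where it is left, and the free edge may sag 6 mm. It can be pushed shut on its outer face.
- jamb (a point): Where the middle of the gate's free edge lies when shut (bay frame -103, -83, 90 mm); the latch post's face is 6 mm behind. A steel tab on the post (157 to 165 mm up) overhangs the shut gate's top corner by 7 mm clear height, so the gate cannot be lowered on while shut: hang it 60 to 100 degrees open, then swing it.
- gate_rest: Fixed dark wooden rest 130 x 100 mm, foot 12 mm thick, with two pairs of cheeks (tops 67 mm above the table) forming a 14 mm wide slot along its x in which the gate stands at the start. Origin: centre of its underside.
- latch_bar (a joint): Yellow latch bar hinged on the latch post about the bay's x. 0 = down, level, reaching to the bay's +y across the gate's place (then bars the gate both ways), 126 to 144 mm up; grows as it is lifted; 1.57 = upright; stop at 1.95, where it rests leaning back. Below 1.57 it falls to 0 when let go. 0.12 kg, 10 mm thick, 5 mm in front of the shut gate.
- latch_pivot (a point): Axis of the latch bar at mid bar thickness (bay frame -119, -100, 135 mm).
- latch_peg (a point): Point on the black round handle peg of the bar (14 mm diameter, along the bay's x, standing 44 mm out of the bar's front; 25 mm from the bar to this point), 85 mm from the pivot. Height 135 mm when down, 214 mm thrown over. Pinch it from above, fingers closing along the bay's y, and carry it round the pivot; it turns between the fingers.
- bowl: Small dark clay bowl, 84 mm across, 50 mm high, loose inside the bay. Origin: centre of its underside. Not to be disturbed.
- beaker: Pale clay beaker, 60 mm across, 75 mm high, loose inside the bay. Origin: centre of its underside. Not to be disturbed.
- trimmed_pot: Clay pot upside down on a plaster chuck on the dark banding wheel at the robot's right, 88 mm across, 99 mm high, its foot ring 199 mm above the table. Origin: centre of its underside. Not to be disturbed.
Mind the look-alikes: they are no part of the job. Of the things like the gate, leave any that is blue; of the rest the larger one is meant.

How it is judged (in metres and radians):
On the way, in this order (a step that is already met when the one before it is completed fails the run):
1. the latch bar is thrown up past upright, resting back (value of joint latch_bar above 1.75 rad), for 0.2 s.
2. both knuckles are fully down on their pintles (horizontal distance between knuckle_low and pintle_low below 0.006 m and horizontal distance between knuckle_high and pintle_high below 0.006 m and z of knuckle_low in the frame of bay between 0.034 and 0.046 m and z of knuckle_high in the frame of bay below 0.13 m and angle between gate's own z axis and vertical below 0.1 rad), for 0.2 s.
3. the hung gate is swung shut against the latch post (all of step 2 and angle between the x axis of gate and the y axis of bay, either way round below 0.07 rad and horizontal distance between gate_free_edge and jamb below 0.014 m), for 0.2 s.
4. the bar is down level across the gate (value of joint latch_bar below 0.08 rad and angle between the x axis of gate and the y axis of bay, either way round below 0.07 rad and horizontal distance between gate_free_edge and jamb below 0.014 m), for 0.2 s.
At the end, for the whole second after the job is handed in: The gate hangs on both pintles (each knuckle within 6 mm of its pintle sideways and in height, gate within 0.10 rad of upright), is shut (within 0.07 rad of the bay's front, free edge within 14 mm of its place at the latch post), the latch bar is down (joint below 0.08 rad) and the gate is at rest (all of step 2 and all of step 4 and linear speed of gate below 0.03 m/s); the robot touches nothing.
It fails at once if the bowl in the bay is pushed more than 25 mm or tipped (distance of bowl from where it was at the start of the episode above 0.025 m or angle between bowl's own z axis and vertical above 0.4 rad).
It fails at once if the beaker in the bay is pushed more than 25 mm or tipped (distance of beaker from where it was at the start of the episode above 0.025 m or angle between beaker's own z axis and vertical above 0.4 rad).
It fails at once if the pot on the banding wheel is pushed more than 25 mm or tipped (distance of trimmed_pot from where it was at the start of the episode above 0.025 m or angle between trimmed_pot's own z axis and vertical above 0.4 rad).
It also fails if it takes over 72 s, if anything falls off the work surface, if the arm or the gripper's body presses on something with over 40 N, if the wrist force passes 120 N, or if a joint passes its speed limit or range.

### The arm

A 6-joint arm with a two-finger parallel gripper is mounted at the origin on the work surface. World frame = base frame: x ahead of the robot, y to its left, z up, the work surface at z = 0. Lengths are in m, angles in degrees, forces in N, time in s.
With the tool pointing down it reaches from about 0.375 to 0.9 m from the base axis. Payload 3.1 kg.
Tool frame: the origin (TCP) lies between the finger pads; the fingertips stand bot.tip_extent ahead of it and the grasp point (between the pads) lies 2 mm behind it (bot.tip_extent is the distance from the TCP to the fingertips, in m); z points along the fingers, y is the direction in which the jaws open and shut (so a half turn about z gives the same grasp; the last joint's range is limited). The gripper opens to 87 mm and grips with 3 to 60 N. Pads are 19 mm wide; open, the fingers measure 117 mm over their backs; the gripper's body (75 mm by 190 mm) begins 51 mm behind the grasp point.
Start: joints at [58.413, 30.224, 82.088, -0, 67.689, -10.227], TCP at [0.228, 0.582, 0.218] pointing down, gripper open.
Joint ranges: [-176.69, 176.69], [-43.24, 126.21], [12.49, 139.97], [-82, 262], [0, 151.66], [-163.58, 163.58]. Speed limits (degrees/s): [159.86, 159.86, 180, 180, 180, 180].

### API

Orientations are given as a 3x3 rotation matrix whose columns are the frame's x, y, z axes.
In Python, from rig import bot, imaging, recognise, masks_of, mark_of gives the robot as it stands.
- The arm moves only by the tool send_rows, never from a script. Its argument "plan" is a list that holds one entry, the list of rows, each a list of 5 numbers: the shift along the world's x, y, z normalised to -1 to 1, where 1 is 0.03 m, then the turn about the world's z normalised to -1 to 1, where 1 is 0.1 rad, then the closure, from -1 (fully open) to 1 (shut). A call has 1 to 20 rows; each row shifts and turns the commanded pose from where the row before left it; what a row does not reach is not made up. A row lasts 1/10 s, in which the tool goes at most 50 mm and 8.59 degrees, less where a joint would pass 70% of its speed; a pose out of reach is approached as far as the arm can. A call with a number of a shift or a turn outside -1 to 1 is refused whole. A call with a gripper value outside its range is refused whole. The fingers move at their own pace and stop on an object; the grip force is fixed at half the most. Time passes only in rows, so rows that do not move let the fingers close. It gives the time, the measured TCP pose, the force and the opening at its end, in the units of the state.
- bot.read_state(): the state, without advancing time (a new reading comes with each control period).
- imaging.capture(name): name is "side" or "top" or "wrist"; returns a dict with "img" (480x640x3 uint8, blue, green, red), "mtx" (3x3 intrinsics, pixels), "distortion" ([k1, k2, p1, p2, k3] as OpenCV has them; the pictures are not rectified), "pose" (4x4, takes a point from camera to world coordinates); the wrist camera has in their place "T_tool_cam" (4x4, takes a point from camera to tool coordinates, whose origin is the TCP and whose axes are the flange's). Camera axes: x right, y down, z forward; pixel columns grow to the right and rows downward; lengths in m; the calibration is good to about 2 mm. A picture is of the moment at which its call begins: read the wrist's pose just before it. There is no depth.
- bot.hand_in(): hands the job in, once; it reports no verdict.
Trained networks look in the newest picture that a camera, given by its name, has taken for a name from the list of things; names that differ only in an ending like _2 or _b are one class to them, and where a whole thing is asked for, a point or a joint stands for the part that bears it (a point fixed in the world has none). Each returns a list of dicts, best first, with "conf" (0 to 1); they miss things now and then, are a little off and sometimes report something else, mostly with a low value. They report only what shows in the picture. A call takes as long as a camera call. They do not tell look-alikes from the thing itself.
- recognise(camera, target): "at" ([x, y, z] in m, in world coordinates, good to about 4 mm: the middle of the surface that is visible of it).
- masks_of(camera, target): "region" (480x640 bool, what is visible of it).
- mark_of(camera, target): "at" ([x, y, z] in m, in world coordinates, good to about 4 mm: a listed point, or the origin of a listed thing).
The state is a dict: "time_s": time; "joint_positions": joint angles; "qvel": joint speeds; "tau": joint torques, N m; "position": TCP position; "tcp_rot": TCP orientation; "force": force on the tool from outside, world axes, zero at the start; "moment": the same for the moment, N m; "opening": opening from 0.0 (shut) to 1.0 (fully open).
Only numpy, scipy, OpenCV 4.12 (cv2) and the standard library are available. Lean on these libraries where they do the work, as an engineer would, in place of code of your own. Each camera call takes 0.05 s, during which the arm holds its last target.

## Working session

There is one attempt and no reset: what is moved stays moved. The work goes in short steps, Python scripts to look and compute and a tool call to move; the robot and the scene stay as the last step left them, time stands still between calls to the robot, and variables do not carry over. Pictures are saved under pics/ and viewed, and the job is handed in when it is done.

Besides the shell and the picture viewer there is one more tool, called by a JSON object that holds its "op" and its "data". send_rows: Moves the arm, as the interface text tells. Its arguments: {"type":"object","properties":{"plan":{"type":"array"}},"required":["plan"]}

```bash
mkdir -p pics; ls
python3 - <<'E'
from rig import bot, imaging, recognise, masks_of, mark_of
import cv2
s=bot.read_state(); print({k:s[k] for k in ('time_s','position','tcp_rot','force','opening')}, bot.tip_extent)
for c in ('side','top','wrist'):
    d=imaging.capture(c); cv2.imwrite(f'pics/{c}0.png',d['img'])
    if c!='wrist': print(c,d['pose'].round(3).tolist())
    for t in ['bay','pintle_low','pintle_high','gate','knuckle_low','knuckle_high','gate_grip','gate_free_edge','jamb','gate_rest','latch_pivot','latch_peg','bowl','beaker','trimmed_pot']:
        try: print(c,t,[(round(r['conf'],2),[round(float(v),3) for v in r['at']]) for r in mark_of(c,t)])
        except Exception as e: print(c,t,e)
print(bot.read_state()['time_s'])
E
```

```text
pics
{'time_s': 0.0, 'position': array([0.22721437, 0.58141467, 0.21725539]), 'tcp_rot': array([[-9.31308078e-01,  3.64230572e-01, -1.16355528e-03],
       [ 3.64232225e-01,  9.31306194e-01, -1.91306790e-03],
       [ 3.86828427e-04, -2.20545992e-03, -9.99997493e-01]]), 'force': array([-0.32973584, -0.57164773,  0.00070507]), 'opening': 1.0016884656974363} 0.017
side [[0.995, -0.086, 0.055, 0.508], [-0.101, -0.746, 0.658, -0.829], [-0.015, -0.66, -0.751, 1.023], [0.0, 0.0, 0.0, 1.0]]
side bay [(0.63, [0.642, -0.117, 0.003])]
side pintle_low [(0.92, [0.549, -0.008, 0.04])]
side pintle_high [(0.56, [0.549, -0.002, 0.125])]
side gate [(0.94, [0.589, 0.367, 0.026]), (0.83, [0.771, 0.234, 0.01]), (0.76, [0.668, 0.328, 0.003])]
side knuckle_low [(0.9, [0.769, 0.235, 0.006]), (0.85, [0.671, 0.33, 0.006]), (0.69, [0.588, 0.365, 0.025]), (0.61, [0.586, 0.368, 0.019])]
side knuckle_high [(0.71, [0.669, 0.327, 0.068]), (0.61, [0.583, 0.366, 0.106]), (0.61, [0.769, 0.234, 0.09])]
side gate_grip [(0.93, [0.693, 0.167, 0.105]), (0.79, [0.487, 0.346, 0.123]), (0.72, [0.709, 0.39, 0.072])]
side gate
[... 1281 characters left out ...]
0.039]), (0.72, [0.404, 0.32, 0.07])]
top jamb [(0.85, [0.533, -0.189, 0.089])]
top gate_rest [(0.64, [0.488, 0.344, -0.004])]
top latch_pivot [(0.84, [0.518, -0.211, 0.134]), (0.44, [0.638, -0.174, 0.013])]
top latch_peg [(0.87, [0.493, -0.116, 0.136])]
top bowl [(0.78, [0.637, -0.174, 0.009])]
top beaker [(0.97, [0.655, -0.05, 0.013])]
top trimmed_pot [(0.89, [0.465, -0.389, 0.101]), (0.69, [0.48, 0.342, 0.116])]
wrist bay []
wrist pintle_low []
wrist pintle_high []
wrist gate []
wrist knuckle_low []
wrist knuckle_high []
wrist gate_grip []
wrist gate_free_edge []
wrist jamb []
wrist gate_rest []
wrist latch_pivot []
wrist latch_peg []
wrist bowl []
wrist beaker []
wrist trimmed_pot []
2.4
```

View images.

View pics/side0.png

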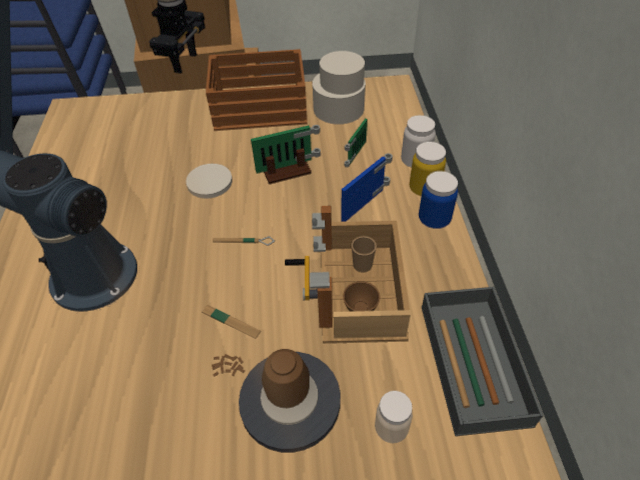

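View pics/top0.png

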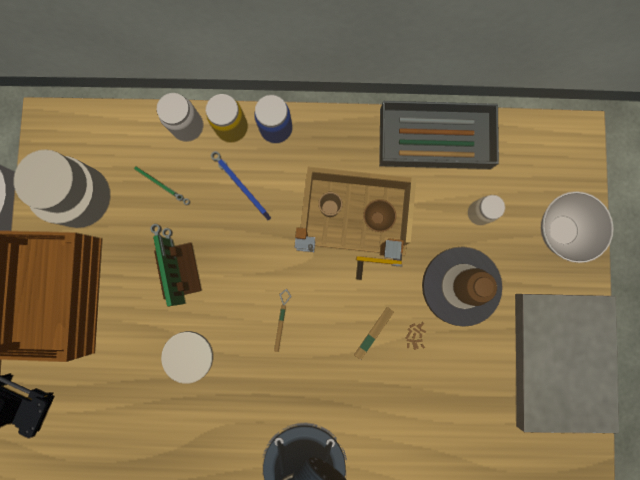

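```bash
cat > fit.py <<'E'
import numpy as np
def fit(model,obs):
    m=np.array(model);o=np.array(obs);mc=m.mean(0);oc=o.mean(0)
    a=m-mc;b=o-oc
    th=np.arctan2((a[:,0]*b[:,1]-a[:,1]*b[:,0]).sum(),(a*b).sum())
    R=np.array([[np.cos(th),-np.sin(th)],[np.sin(th),np.cos(th)]])
    t=oc-R@mc
    return th,R,t,(m@R.T+t-o)*1000
E
python3 - <<'E'
from fit import *
import cv2
m=[[0,0],[0,0],[-.103,.105],[-.103,.105],[-.103,.105],[-.103,.105],[-.103,-.083],[-.103,-.083],[-.119,-.1],[-.119,-.1],[-.149,-.015],[-.149,-.015]]
o=[[.642,-.117],[.644,-.117],[.549,-.008],[.549,-.002],[.552,-.005],[.549,-.009],[.534,-.192],[.533,-.189],[.518,-.209],[.518,-.211],[.498,-.119],[.493,-.116]]
th,R,t,r=fit(m,o);print('bay',np.degrees(th),t);print(r.round(1).tolist())
for n,p in dict(pintle=[-.103,.105],jamb=[-.103,-.083],piv=[-.119,-.1],peg=[-.149,-.015]).items(): print(n,R@p+t)
m=[[0,0]]*9+[[.103,0]]*2+[[.188,0]]*2
o=[[.589,.367],[.588,.365],[.586,.368],[.583,.366],[.589,.369],[.585,.368],[.587,.368],[.586,.368],[.589,.369],[.487,.346],[.478,.344],[.405,.316],[.404,.320]]
th,R,t,r=fit(m,o);print('gate',np.degrees(th),t);print(r.round(1).tolist());print(R@[.103,0]+t)
i=cv2.imread('pics/side0.png');cv2.imwrite('pics/c1.png',cv2.resize(i[100:240,230:400],None,fx=4,fy=4,interpolation=2))
i=cv2.imread('pics/top0.png');cv2.imwrite('pics/c2.png',cv2.resize(i[140:320,120:440],None,fx=2.5,fy=2.5,interpolation=2))
E
```

```text
bay -4.7050330356709775 [ 0.64392855 -0.11771477]
[[1.9, -0.7], [-0.1, -0.7], [0.9, 3.4], [0.9, -2.6], [-2.1, 0.4], [0.9, 4.4], [0.5, 0.0], [1.5, -3.0], [-0.9, 1.4], [-0.9, 3.4], [-3.8, -1.4], [1.2, -4.4]]
pintle [ 0.54988838 -0.00461991]
jamb [ 0.53446748 -0.19198639]
piv [ 0.51712695 -0.20761668]
peg [ 0.49420026 -0.12044234]
gate -165.36130984049694 [0.5860852  0.36777574]
[[-2.9, 0.8], [-1.9, 2.8], [0.1, -0.2], [3.1, 1.8], [-2.9, -1.2], [1.1, -0.2], [-0.9, -0.2], [0.1, -0.2], [-2.9, -1.2], [-0.6, -4.3], [8.4, -2.3], [-0.8, 4.3], [0.2, 0.3]]
[0.48642871 0.3417453 ]
```

View pics/c1.png

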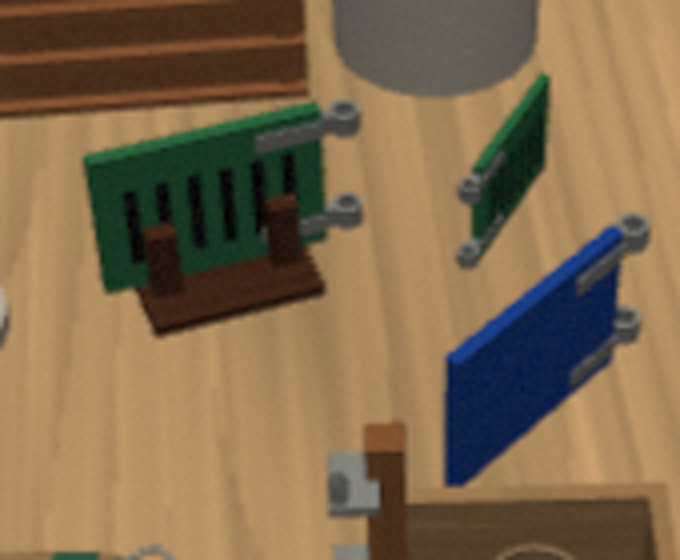

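View pics/c2.png

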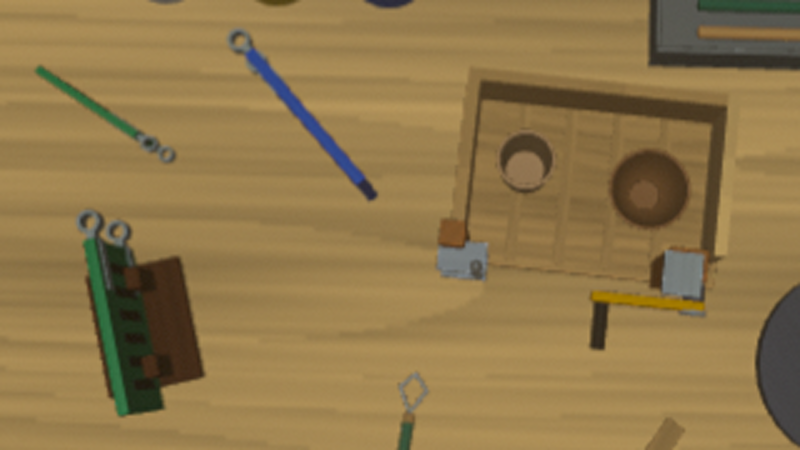

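{"op": "send_rows", "data": {"plan": [[[0.3, -0.8, 0, -0.98, -1], [0.3, -0.8, 0, -0.98, -1], [0.3, -0.8, 0, -0.98, -1], [0.3, -0.8, 0, -0.98, -1], [0.3, -0.8, 0, -0.98, -1], [0.3, -0.8, 0, -0.98, -1], [0.3, -0.8, 0, -0.98, -1], [0.3, -0.8, 0, -0.98, -1], [0.3, -0.8, 0, -0.98, -1], [0.3, -0.8, 0, -0.98, -1], [0.3, -0.8, 0, -0.98, -1], [0.3, -0.8, 0, -0.98, -1], [0.3, -0.8, 0, -0.98, -1], [0.3, -0.8, 0, -0.98, -1], [0.3, -0.8, 0, -0.98, -1], [0.3, -0.8, 0, -0.98, -1], [0.3, -0.8, 0, -0.98, -1], [0.3, -0.8, 0, -0.98, -1], [0.3, -0.8, 0, -0.98, -1], [0.3, -0.8, 0, -0.98, -1]]]}}

```text
time_s: 4.4
position: [0.4081, 0.101, 0.2185]
tcp_rot: [[0.693, 0.721, 0.001], [0.721, -0.693, 0.0], [0.001, 0.001, -1.0]]
force: [0.6, -0.5, -1.2]
opening: 1.0
```

{"op": "send_rows", "data": {"plan": [[[0.32, -0.82, 0, -0.98, -1], [0.32, -0.82, 0, -0.98, -1], [0.32, -0.82, 0, -0.98, -1], [0.32, -0.82, 0, -0.98, -1], [0.32, -0.82, 0, -0.98, -1], [0.32, -0.82, 0, -0.98, -1], [0.32, -0.82, 0, -0.98, -1], [0.32, -0.82, 0, -0.98, -1], [0.32, -0.82, 0, -0.98, 0.0], [0, 0, 0, 0, 0]]]}}

```text
time_s: 5.4
position: [0.4961, -0.1227, 0.2186]
tcp_rot: [[0.997, -0.077, 0.003], [-0.077, -0.997, -0.002], [0.003, 0.002, -1.0]]
force: [-0.8, 0.4, 0.2]
opening: 0.892
```

```bash
cat > look.py <<'E'
import sys,cv2,numpy as np
from rig import bot, imaging, recognise, masks_of, mark_of
def wmark(names,png=None,cam='wrist'):
    s=bot.read_state(); print('t',s['time_s'],'pos',s['position'].round(4),'yang',round(np.degrees(np.arctan2(s['tcp_rot'][1,1],s['tcp_rot'][0,1])),2),'F',s['force'].round(1),'op',round(s['opening'],3))
    d=imaging.capture(cam)
    if png: cv2.imwrite('pics/'+png,d['img'])
    for n in names: print(cam,n,[(round(r['conf'],2),np.round(r['at'],4).tolist()) for r in mark_of(cam,n)])
E
python3 - <<'E'
from look import *
wmark(['latch_peg','latch_pivot','jamb','pintle_high','pintle_low'],'w1.png')
wmark(['latch_peg','latch_pivot'],None,'side')
E
```

```text
t 5.4 pos [ 0.4961 -0.1227  0.2186] yang -94.42 F [-0.8  0.4  0.2] op 0.892
wrist latch_peg [(0.83, [0.4918, -0.1181, 0.1339])]
wrist latch_pivot [(0.79, [0.5139, -0.2078, 0.1356]), (0.52, [0.5311, -0.1932, 0.0863])]
wrist jamb [(0.6, [0.5306, -0.1952, 0.0848])]
wrist pintle_high [(0.91, [0.5477, -0.0024, 0.1249])]
wrist pintle_low [(0.67, [0.551, -0.0047, 0.0429])]
t 5.7 pos [ 0.4934 -0.1182  0.2182] yang -94.1 F [-0.1  0.  -0.3] op 0.632
side latch_peg []
side latch_pivot [(0.71, [0.5179, -0.2076, 0.132])]
```

View pics/w1.png

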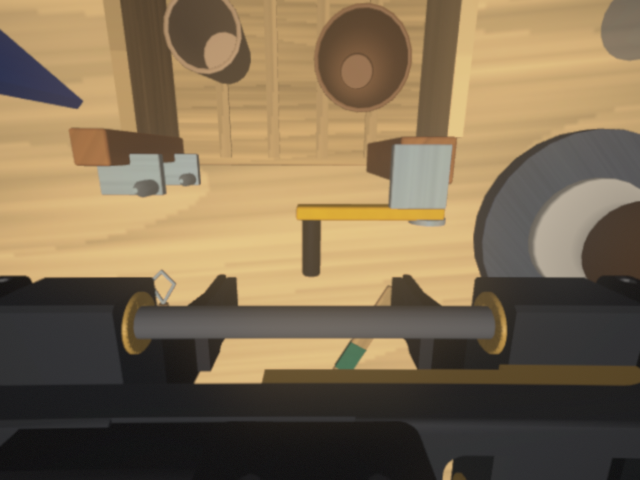

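{"op": "send_rows", "data": {"plan": [[[0, 0, -0.7, -0.05, 0], [0, 0, -0.7, -0.05, 0], [0, 0, -0.7, 0, 0], [0, 0, -0.7, 0, 0], [0, 0, 0, 0, 0], [0, 0, 0, 0, 1], [0, 0, 0, 0, 1], [0, 0, 0, 0, 1], [0, 0, 0, 0, 1], [0, 0, 0, 0, 1], [0, 0, 0, 0, 1]]]}}

```text
time_s: 6.95
position: [0.4945, -0.1204, 0.1354]
tcp_rot: [[0.997, -0.082, 0.001], [-0.082, -0.997, -0.002], [0.001, 0.002, -1.0]]
force: [-2.9, -2.1, 15.9]
opening: 0.069
```

Run:
```python
from look import *
wmark([],'w2.png')
```

```text
t 6.95 pos [ 0.4945 -0.1204  0.1354] yang -94.72 F [-2.9 -2.1 15.9] op 0.069
```

View pics/w2.png

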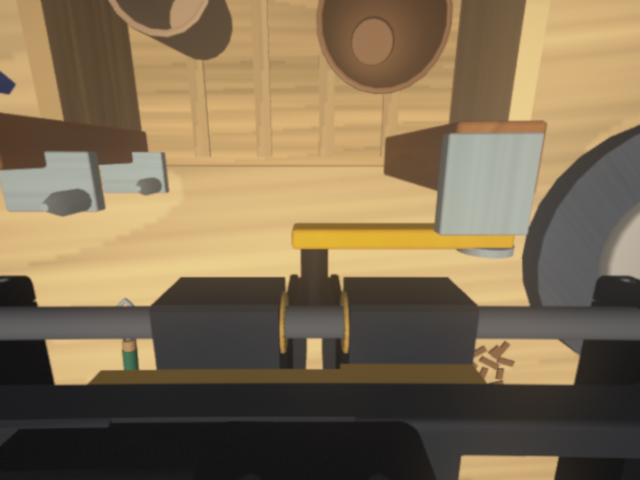

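Run:
```python
from look import *
wmark([],'s2.png','side')
i=cv2.imread('pics/s2.png');cv2.imwrite('pics/s2c.png',cv2.resize(i[180:360,220:420],None,fx=4,fy=3.3,interpolation=2))
print(bot.read_state()['force'],bot.read_state()['opening'])
```

```text
t 7.0 pos [ 0.4947 -0.1204  0.1362] yang -94.74 F [-3.8  0.2 24.7] op 0.052
[-5.69087438  0.04179638 22.41757024] 0.030624207413589323
```

View pics/s2c.png

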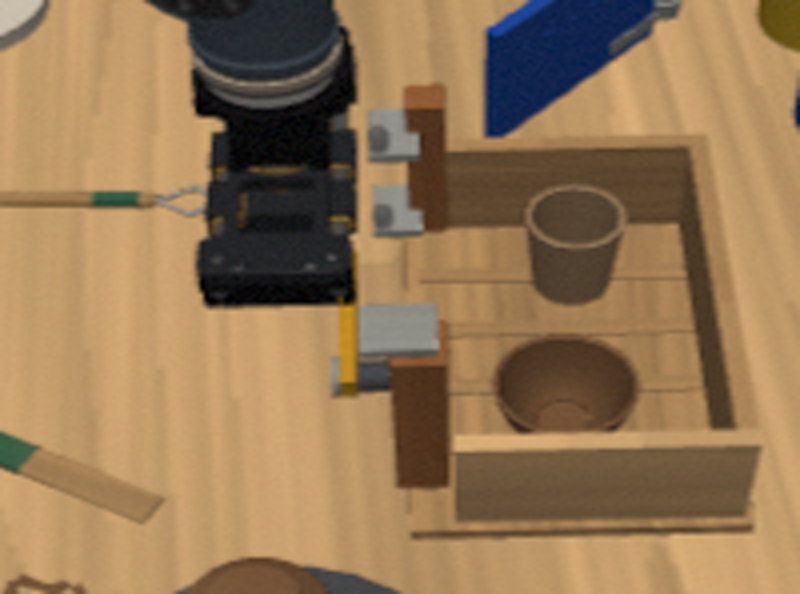

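{"op": "send_rows", "data": {"plan": [[[0, 0, 0.2, 0, 1], [0, 0, 0.2, 0, 1], [0, 0, 0.2, 0, 1], [0, 0, 0, 0, 1]]]}}

```text
time_s: 7.45
position: [0.4944, -0.1194, 0.1529]
tcp_rot: [[0.997, -0.083, 0.001], [-0.083, -0.997, -0.0], [0.001, 0.0, -1.0]]
force: [0.6, -0.9, 0.5]
opening: 0.007
```

Run:
```python
from look import *
wmark(['latch_peg'],'s3.png','side')
i=cv2.imread('pics/s3.png');cv2.imwrite('pics/s3c.png',cv2.resize(i[180:360,220:420],None,fx=4,fy=3.3,interpolation=2))
wmark(['latch_peg'],'w3.png')
```

```text
t 7.45 pos [ 0.4944 -0.1194  0.1529] yang -94.76 F [ 0.6 -0.9  0.5] op 0.007
side latch_peg [(0.71, [0.495, -0.1195, 0.1323])]
t 7.55 pos [ 0.4939 -0.1192  0.1522] yang -94.76 F [ 0.1 -0.6 -0.7] op 0.004
wrist latch_peg [(0.91, [0.4928, -0.1161, 0.1325]), (0.39, [0.5492, 0.001, 0.0388])]
```

View pics/w3.png

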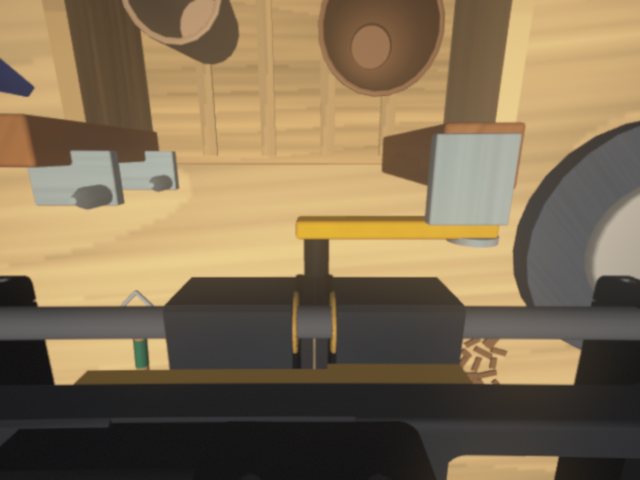

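View pics/s3c.png

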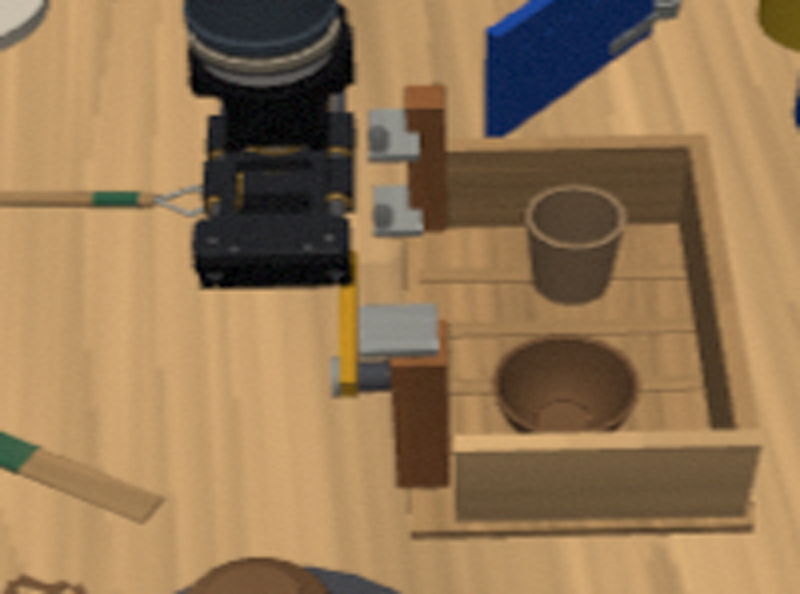

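Run:
```python
from look import *
d=imaging.capture('wrist'); T=d['T_tool_cam']; print(np.round(T,3).tolist()); C=np.linalg.inv(T)
for p in [(0,0,0),(0,0,.017),(0,0,-.05),(.0095,0,.017),(-.0095,0,.017),(0,0,.018)]:
    q=C[:3,:3]@np.array(p)+C[:3,3]
    uv=cv2.projectPoints(q.reshape(1,3),np.zeros(3),np.zeros(3),d['mtx'],np.array(d['distortion']))[0].ravel(); print(p,uv.round(0),q.round(3))
print(bot.read_state()['time_s'], bot.tip_extent)
```

```text
[[-0.0, -0.966, -0.257, 0.07], [1.0, -0.001, 0.001, 0.0], [-0.001, -0.257, 0.966, -0.166], [0.0, 0.0, 0.0, 1.0]]
(0, 0, 0) [313. 291.] [-0.001  0.025  0.178]
(0, 0, 0.017) [313. 279.] [-0.001  0.02   0.195]
(0, 0, -0.05) [312. 343.] [-0.001  0.038  0.13 ]
(0.0095, 0, 0.017) [313. 263.] [-0.001  0.011  0.192]
(-0.0095, 0, 0.017) [313. 295.] [-0.001  0.03   0.197]
(0, 0, 0.018) [313. 279.] [-0.001  0.02   0.196]
7.7 0.017
```

{"op": "send_rows", "data": {"plan": [[[0, 0, 0.5, 0, 0], [0, 0, 0, 0, 0], [0, 0, 0, 0, 0], [0, 0, 0, 0, 0], [0, 0, 0, 0, 0], [0, 0, -0.5, 0, 0], [0, 0, -0.5, 0, 0], [0, 0, -0.4, 0, 0], [0, 0, -0.1, 0, 0], [0, 0, 0, 0, 0]]]}}

```text
time_s: 8.7
position: [0.4937, -0.1192, 0.1216]
tcp_rot: [[0.997, -0.083, -0.001], [-0.083, -0.997, 0.001], [-0.001, -0.001, -1.0]]
force: [0.5, 0.4, 1.1]
opening: 0.498
```

{"op": "send_rows", "data": {"plan": [[[0, 0, 0, 0, 1], [0, 0, 0, 0, 1], [0, 0, 0, 0, 1], [0, 0, 0, 0, 1], [0, 0, 0, 0, 1], [0, 0, 0, 0, 1]]]}}

```text
time_s: 9.3
position: [0.4941, -0.1204, 0.1226]
tcp_rot: [[0.997, -0.082, 0.0], [-0.082, -0.997, -0.002], [0.001, 0.002, -1.0]]
force: [-1.6, -4.6, 1.3]
opening: 0.15
```

Run:
```python
import numpy as np
a=np.concatenate([[0,.03,.08,.15],np.linspace(.25,1.85,16)])
u=np.array([np.sin(np.radians(4.7)),np.cos(np.radians(4.7))])
P=np.array([[*(u*.085*np.cos(t)),.085*np.sin(t)] for t in a])
c=np.zeros(3);rows=[]
for p in P[1:]-P[0]:
    r=np.round((p-c)/.03,2);c+=r*.03;rows.append(r.tolist()+[0,1])
print(rows)
```

```text
[[-0.0, -0.0, 0.08, 0, 1], [-0.0, -0.01, 0.15, 0, 1], [-0.0, -0.02, 0.19, 0, 1], [-0.01, -0.06, 0.28, 0, 1], [-0.0, -0.09, 0.29, 0, 1], [-0.01, -0.12, 0.28, 0, 1], [-0.02, -0.15, 0.26, 0, 1], [-0.01, -0.17, 0.24, 0, 1], [-0.02, -0.2, 0.23, 0, 1], [-0.02, -0.23, 0.2, 0, 1], [-0.02, -0.24, 0.18, 0, 1], [-0.02, -0.26, 0.15, 0, 1], [-0.02, -0.28, 0.12, 0, 1], [-0.02, -0.28, 0.09, 0, 1], [-0.03, -0.3, 0.06, 0, 1], [-0.02, -0.3, 0.03, 0, 1], [-0.03, -0.3, -0.0, 0, 1], [-0.02, -0.3, -0.04, 0, 1], [-0.03, -0.29, -0.07, 0, 1]]
```

{"op": "send_rows", "data": {"plan": [[[0, 0, 0.08, 0, 1], [0, -0.01, 0.15, 0, 1], [0, -0.02, 0.19, 0, 1], [-0.01, -0.06, 0.28, 0, 1], [0, -0.09, 0.29, 0, 1], [-0.01, -0.12, 0.28, 0, 1], [-0.02, -0.15, 0.26, 0, 1]]]}}

```text
time_s: 10.0
position: [0.493, -0.132, 0.1688]
tcp_rot: [[0.996, -0.084, 0.001], [-0.084, -0.996, 0.002], [0.001, -0.002, -1.0]]
force: [2.0, 1.1, -3.1]
opening: 0.149
```

{"op": "send_rows", "data": {"plan": [[[-0.01, -0.17, 0.24, 0, 1], [-0.02, -0.2, 0.23, 0, 1], [-0.02, -0.23, 0.2, 0, 1], [-0.02, -0.24, 0.18, 0, 1], [-0.02, -0.26, 0.15, 0, 1], [-0.02, -0.28, 0.12, 0, 1], [-0.02, -0.28, 0.09, 0, 1], [-0.03, -0.3, 0.06, 0, 1], [-0.02, -0.3, 0.03, 0, 1], [-0.03, -0.3, 0, 0, 1], [-0.02, -0.3, -0.04, 0, 1], [-0.03, -0.29, -0.07, 0, 1], [0, 0, 0, 0, 1]]]}}

```text
time_s: 11.3
position: [0.485, -0.2286, 0.2044]
tcp_rot: [[0.996, -0.084, 0.0], [-0.084, -0.996, -0.001], [0.001, 0.001, -1.0]]
force: [-0.4, 1.0, 5.3]
opening: 0.15
```

Run:
```python
from look import *
wmark(['latch_peg'],'w4.png')
```

```text
t 11.3 pos [ 0.485  -0.2286  0.2044] yang -94.8 F [-0.4  1.   5.3] op 0.15
wrist latch_peg [(0.73, [0.4861, -0.2283, 0.2148])]
```

View pics/w4.png

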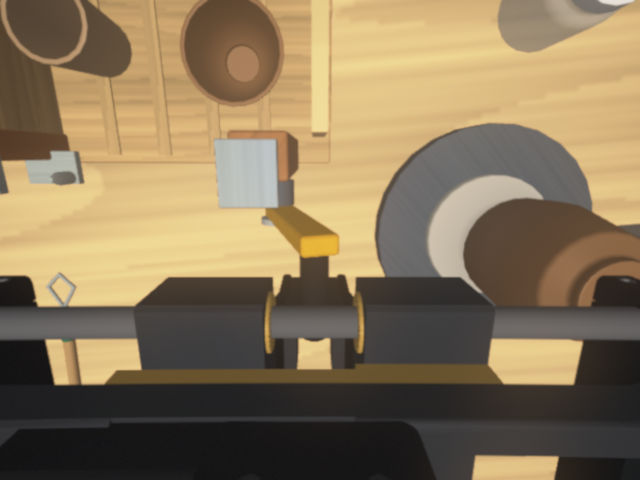

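{"op": "send_rows", "data": {"plan": [[[0, 0, 0, 0, 0], [0, 0, 0, 0, 0], [0, 0, 0, 0, 0], [0, 0, 0.5, 0, 0], [0, 0, 1, 0, -1], [0, 0.3, 0.9, 0, -1], [0, 0.9, 0, 0.17, -1], [0, 0.95, 0, 0.2, -1], [0, 0.95, 0, 0.2, -1], [0, 0.95, 0, 0.2, -1], [0, 0.95, 0, 0.2, -1], [0, 0.95, 0, 0.2, -1], [0, 0.95, 0, 0.2, -1], [0, 0.95, 0, 0.2, -1], [0, 0.95, 0, 0.2, -1], [0, 0.95, 0, 0.2, -1], [0, 0.95, 0, 0.2, -1], [0, 0.95, 0, 0.2, -1], [0, 0.95, 0, 0.2, -1], [0, 0.95, 0, 0.2, -1]]]}}

```text
time_s: 13.4
position: [0.4846, 0.1802, 0.2755]
tcp_rot: [[0.981, 0.194, -0.001], [0.194, -0.981, -0.001], [-0.001, 0.0, -1.0]]
force: [1.0, -0.2, -0.1]
opening: 1.0
```

Run:
```python
from look import *
wmark(['latch_peg','pintle_low','pintle_high','jamb','latch_pivot'],'s5.png','side')
wmark(['latch_peg','pintle_low','pintle_high','jamb','latch_pivot'],'t5.png','top')
```

```text
t 13.4 pos [0.4846 0.1802 0.2755] yang -78.84 F [ 1.  -0.2 -0.1] op 1.0
side latch_peg [(0.72, [0.4875, -0.2367, 0.2133])]
side pintle_low [(0.66, [0.5472, -0.0044, 0.0412]), (0.58, [0.5842, 0.3664, 0.0198])]
side pintle_high [(0.81, [0.5474, -0.0059, 0.1237])]
side jamb [(0.91, [0.5323, -0.192, 0.0869])]
side latch_pivot [(0.64, [0.5144, -0.2072, 0.1371])]
t 13.7 pos [0.4848 0.1783 0.2756] yang -78.93 F [0.1 0.8 0.8] op 1.001
top latch_peg [(0.86, [0.4827, -0.2343, 0.2135])]
top pintle_low [(0.68, [0.5512, -0.0051, 0.0414])]
top pintle_high [(0.71, [0.5472, -0.0032, 0.119]), (0.2, [0.6576, -0.0508, 0.0099])]
top jamb [(0.92, [0.5363, -0.1927, 0.088])]
top latch_pivot [(0.88, [0.5176, -0.2079, 0.1329])]
```

View pics/s5.png

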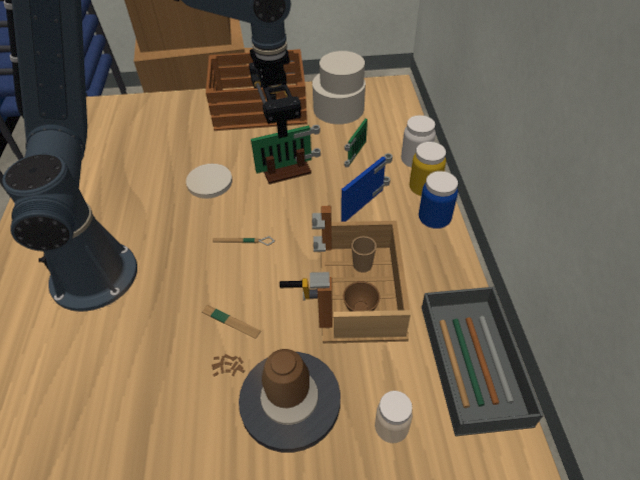

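{"op": "send_rows", "data": {"plan": [[[0.01, 0.9, 0, 0.1, -1], [0.01, 0.9, 0, 0.1, -1], [0.01, 0.9, 0, 0.1, -1], [0.01, 0.9, -0.3, 0.1, -1], [0.01, 0.9, -0.5, 0.1, -1], [0.01, 0.9, -0.5, 0.12, -1], [0, 0, 0, 0, -1]]]}}

```text
time_s: 14.7
position: [0.4855, 0.3431, 0.2346]
tcp_rot: [[0.967, 0.256, -0.003], [0.256, -0.967, -0.0], [-0.003, -0.0, -1.0]]
force: [-0.3, -1.0, -0.7]
opening: 1.002
```

Run:
```python
from look import *
wmark(['gate_grip','knuckle_high','knuckle_low','gate_free_edge'],'w6.png')
```

```text
t 14.7 pos [0.4855 0.3431 0.2346] yang -75.19 F [-0.3 -1.  -0.7] op 1.002
wrist gate_grip [(0.97, [0.4892, 0.3345, 0.1219]), (0.84, [0.6945, 0.1671, 0.1062])]
wrist knuckle_high [(0.97, [0.6709, 0.3247, 0.0682]), (0.61, [0.585, 0.3679, 0.1066])]
wrist knuckle_low [(0.83, [0.5853, 0.3685, 0.0222]), (0.66, [0.6707, 0.3249, 0.0037]), (0.43, [0.4876, 0.3394, -0.0035])]
wrist gate_free_edge [(0.82, [0.6314, 0.1049, 0.0618])]
```

View pics/w6.png

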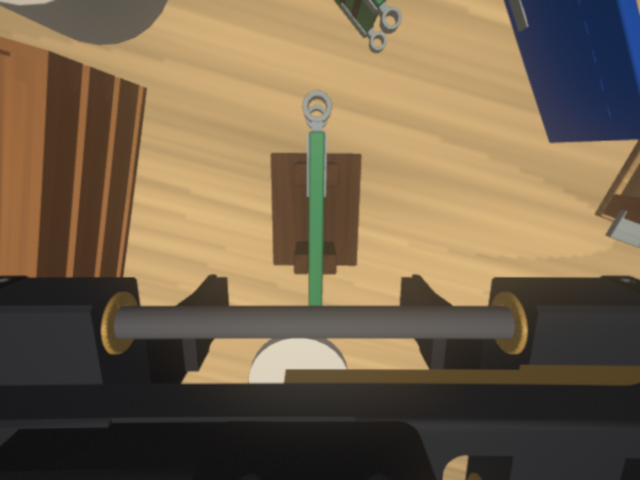

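{"op": "send_rows", "data": {"plan": [[[0, 0, -0.7, 0, -1], [0, 0, -0.7, 0, -0.5], [0, 0, -0.7, 0, 0], [0, 0, -0.7, 0, 0], [0, 0, -0.7, 0, 0], [0, 0, -0.7, 0, 0], [0, 0, -0.1, 0, 0], [0, 0, 0, 0, 1], [0, 0, 0, 0, 1], [0, 0, 0, 0, 1], [0, 0, 0, 0, 1], [0, 0, 0, 0, 1], [0, 0, 0, 0, 1], [0, 0, 0, 0, 1]]]}}

```text
time_s: 16.35
position: [0.4871, 0.3416, 0.1086]
tcp_rot: [[0.967, 0.253, 0.001], [0.253, -0.967, 0.001], [0.001, -0.001, -1.0]]
force: [-0.7, 0.4, 4.5]
opening: 0.136
```

{"op": "send_rows", "data": {"plan": [[[0, 0, 0.4, 0, 1], [0, 0, 0.7, 0, 1], [0, 0, 0.7, 0, 1], [0, 0, 0.7, 0, 1], [-0.2, -0.4, 0, 0, 1], [-0.2, -0.8, 0, 0, 1], [-0.2, -0.8, 0, 0, 1], [-0.2, -0.8, 0, 0, 1], [-0.2, -0.8, 0, 0, 1], [-0.2, -0.8, 0, 0, 1], [-0.2, -0.8, 0, 0, 1], [-0.2, -0.8, 0, 0, 1], [-0.2, -0.8, 0, 0, 1], [-0.2, -0.8, 0, 0, 1], [-0.2, -0.8, 0, 0, 1], [-0.2, -0.8, 0, 0, 1], [-0.2, -0.8, 0, 0, 1], [-0.2, -0.8, 0, 0, 1], [-0.1, -0.8, 0, 0, 1], [0, -0.7, 0, 0, 1]]]}}

```text
time_s: 18.35
position: [0.3969, -0.0285, 0.1819]
tcp_rot: [[0.968, 0.253, -0.004], [0.253, -0.968, 0.001], [-0.004, -0.002, -1.0]]
force: [0.2, -0.2, -3.5]
opening: 0.137
```

Run:
```python
from look import *
wmark(['knuckle_high','knuckle_low','pintle_high','pintle_low'],'w7.png')
wmark(['knuckle_high','knuckle_low','pintle_high','pintle_low','gate_free_edge'],'s7.png','side')
wmark(['knuckle_high','knuckle_low','pintle_high','pintle_low','gate_free_edge'],'t7.png','top')
i=cv2.imread('pics/s7.png');cv2.imwrite('pics/s7c.png',cv2.resize(i[150:330,200:420],None,fx=3.6,fy=3.3,interpolation=2))
```

```text
t 18.35 pos [ 0.3969 -0.0285  0.1819] yang -75.36 F [ 0.2 -0.2 -3.5] op 0.137
wrist knuckle_high [(0.68, [0.4934, -0.0017, 0.1791])]
wrist knuckle_low [(0.9, [0.4976, 0.0012, 0.0953])]
wrist pintle_high []
wrist pintle_low [(0.58, [0.551, -0.0038, 0.0409])]
t 18.6 pos [ 0.3983 -0.0273  0.1823] yang -75.38 F [-0.7  0.1 -3.7] op 0.135
side knuckle_high [(0.89, [0.6673, 0.3268, 0.0669]), (0.81, [0.7642, 0.2331, 0.0929])]
side knuckle_low [(0.92, [0.4975, 0.0002, 0.0983]), (0.6, [0.7687, 0.2332, 0.0111]), (0.58, [0.6724, 0.3261, 0.007])]
side pintle_high [(0.72, [0.5488, -0.0031, 0.1238]), (0.17, [0.5454, -0.0065, 0.0432])]
side pintle_low [(0.98, [0.5466, -0.0058, 0.0436])]
side gate_free_edge [(0.96, [0.7425, 0.4383, 0.0423]), (0.74, [0.6353, 0.1102, 0.0604]), (0.71, [0.3155, -0.0488, 0.1463])]
t 18.9 pos [ 0.3996 -0.0272  0.1828] yang -75.27 F [-0.2  0.3 -3.2] op 0.134
top knuckle_high [(0.85, [0.6731, 0.3271, 0.0683]), (0.68, [0.7697, 0.2335, 0.0921]), (0.59, [0.4969, -0.0005, 0.1772])]
top knuckle_low [(0.86, [0.7722, 0.2391, 0.0099]), (0.54, [0.6698, 0.3278, 0.0054]), (0.52, [0.4981, -0.0037, 0.0907])]
top pintle_high [(0.64, [0.5466, -0.0046, 0.1198])]
top pintle_low [(0.89, [0.551, -0.0078, 0.0419]), (0.26, [0.5009, -0.0011, 0.0986])]
top gate_free_edge [(0.78, [0.7427, 0.4384, 0.0414]), (0.56, [0.6317, 0.1107, 0.0583]), (0.41, [0.6572, -0.0491, 0.0152])]
```

View pics/w7.png

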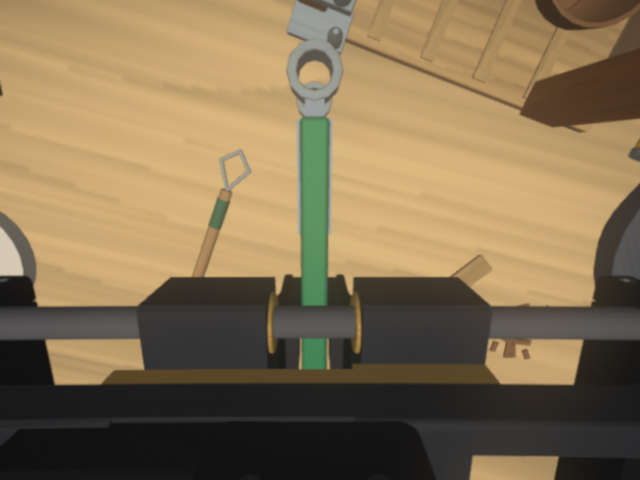

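View pics/s7c.png

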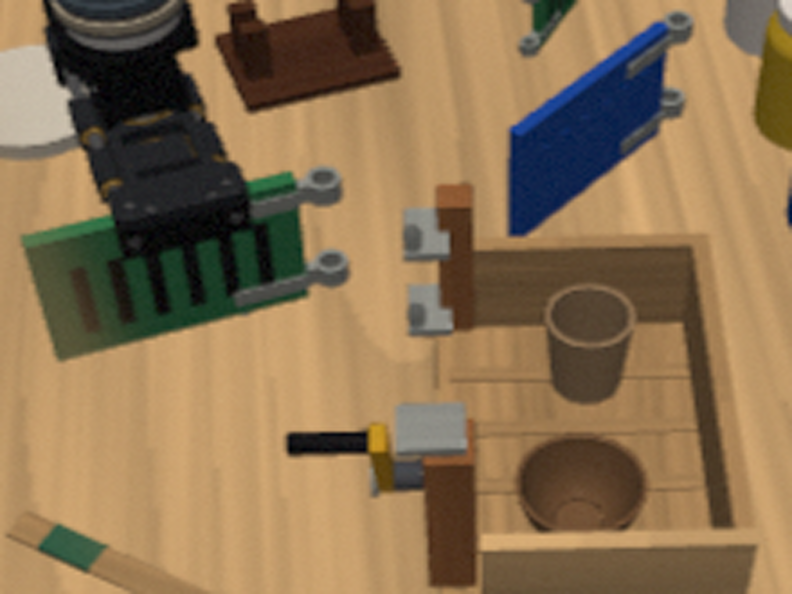

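{"op": "send_rows", "data": {"plan": [[[0, 0, -0.25, 0, 1], [0, 0, -0.25, 0, 1], [0, 0, 0, 0, 1], [0.25, -0.02, 0, 0, 1], [0.25, -0.02, 0, 0, 1], [0.25, -0.02, 0, 0, 1], [0.25, -0.02, 0, 0, 1], [0.25, -0.02, 0, 0, 1], [0.25, -0.02, 0, 0, 1], [0.18, -0.01, 0, 0, 1], [0, 0, 0, 0, 1], [0, 0, 0, 0, 1]]]}}

```text
time_s: 20.4
position: [0.4499, -0.0316, 0.1677]
tcp_rot: [[0.967, 0.253, -0.001], [0.253, -0.967, 0.0], [-0.001, -0.0, -1.0]]
force: [0.0, 0.2, -3.3]
opening: 0.135
```

Run:
```python
from look import *
wmark(['knuckle_high','knuckle_low','pintle_high','pintle_low'],'w8.png')
wmark(['knuckle_high','knuckle_low','pintle_high','pintle_low'],'s8.png','side')
wmark(['knuckle_high','knuckle_low','pintle_high','pintle_low'],'t8.png','top')
i=cv2.imread('pics/s8.png');s=cv2.resize(i[195:265,270:350],None,fx=7,fy=7,interpolation=2)
i=cv2.imread('pics/w8.png');cv2.imwrite('pics/w8c.png',cv2.resize(i[0:180,220:420],None,fx=4,fy=3.3,interpolation=2));cv2.imwrite('pics/s8c.png',s)
i=cv2.imread('pics/t8.png');cv2.imwrite('pics/t8c.png',cv2.resize(i[200:280,270:350],None,fx=7,fy=7,interpolation=2))
```

```text
t 20.4 pos [ 0.4499 -0.0316  0.1677] yang -75.34 F [ 0.   0.2 -3.3] op 0.135
wrist knuckle_high [(0.79, [0.5498, -0.0009, 0.1629])]
wrist knuckle_low [(0.81, [0.5493, -0.0063, 0.0826])]
wrist pintle_high [(0.71, [0.5469, -0.0067, 0.126])]
wrist pintle_low []
t 20.65 pos [ 0.4498 -0.0316  0.1678] yang -75.35 F [-0.5 -0.5 -3.2] op 0.135
side knuckle_high [(0.97, [0.7702, 0.2333, 0.0965]), (0.87, [0.5491, -0.0081, 0.1647]), (0.63, [0.6696, 0.3266, 0.0638]), (0.58, [0.6404, -0.1742, 0.0083])]
side knuckle_low [(0.86, [0.6724, 0.328, 0.0082]), (0.82, [0.7693, 0.237, 0.0078]), (0.62, [0.5521, -0.0055, 0.0802]), (0.47, [0.6594, -0.0512, 0.0132]), (0.16, [0.6434, -0.1178, 0.0008])]
side pintle_high [(0.87, [0.5471, -0.0035, 0.122])]
side pintle_low [(0.68, [0.5466, -0.0058, 0.0417]), (0.32, [0.5493, -0.0036, 0.079]), (0.17, [0.6401, -0.1778, 0.0103])]
t 20.9 pos [ 0.4501 -0.0318  0.1679] yang -75.35 F [ 0.8  0.7 -2.8] op 0.134
top knuckle_high [(0.78, [0.7699, 0.2342, 0.0948]), (0.73, [0.6705, 0.3266, 0.0702]), (0.58, [0.5512, -0.0065, 0.1655]), (0.45, [0.5322, -0.1908, 0.0932])]
top knuckle_low [(0.68, [0.4871, 0.341, -0.001]), (0.58, [0.7705, 0.2371, 0.009]), (0.52, [0.6671, 0.3318, 0.0069]), (0.5, [0.5477, -0.0057, 0.0794]), (0.47, [0.5468, -0.0065, 0.1181])]
top pintle_high [(0.78, [0.545, -0.0022, 0.1216])]
top pintle_low []
```

View pics/w8c.png

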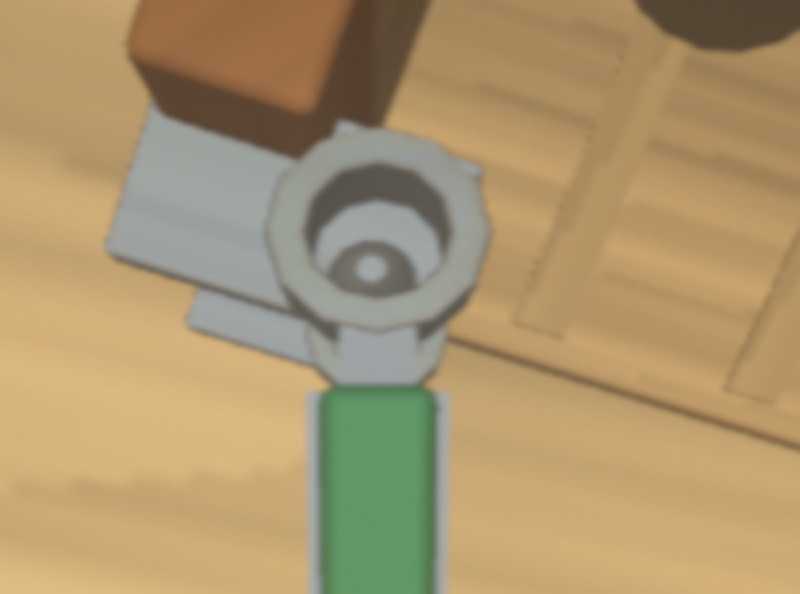

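View pics/s8c.png

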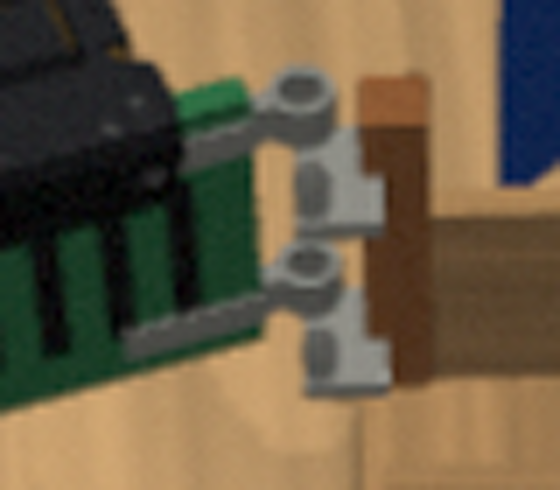

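View pics/t8c.png

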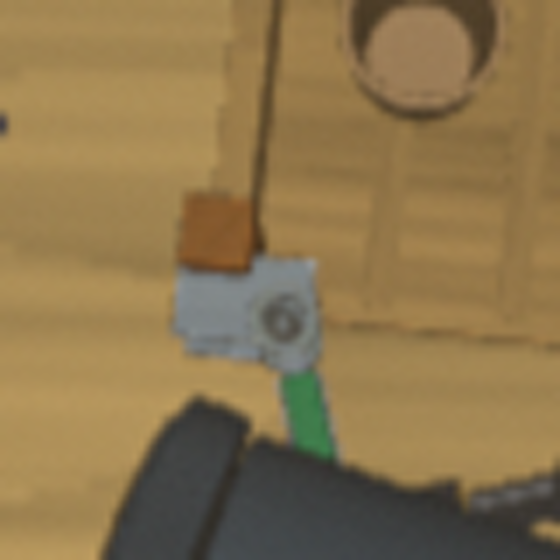

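Run:
```python
from look import *
s=bot.read_state(); d=imaging.capture('wrist')
R=s['tcp_rot'];p=s['position'];T=d['T_tool_cam']
K=d['mtx'];D=np.array(d['distortion'])
Rc=R@T[:3,:3];c=R@T[:3,3]+p
def bp(u,v,z):
    n=cv2.undistortPoints(np.array([[[u,v]]],float),K,D).ravel(); r=Rc@np.array([n[0],n[1],1]); return (c+r*(z-c[2])/r[2]).round(4)
print('pos',p,'pintip',bp(312.75,81.2,.148))
print('knuckle top outer',bp(220+379/4,228/3.3,.182))
print('top inner',bp(220+378/4,233/3.3,.182), 'dia chk',bp(220+307/4,233/3.3,.182),bp(220+451/4,233/3.3,.182))
i=d['img'];cv2.imwrite('pics/w9c.png',cv2.resize(i[25:125,265:365],None,fx=6,fy=6,interpolation=2))
```

```text
pos [ 0.45022733 -0.03175989  0.16786984] pintip [ 0.5499 -0.0057  0.148 ]
knuckle top outer [ 0.5485 -0.0069  0.182 ]
top inner [ 0.5479 -0.007   0.182 ] dia chk [ 5.461e-01 -1.000e-04  1.820e-01] [ 0.5497 -0.014   0.182 ]
```

View pics/w9c.png

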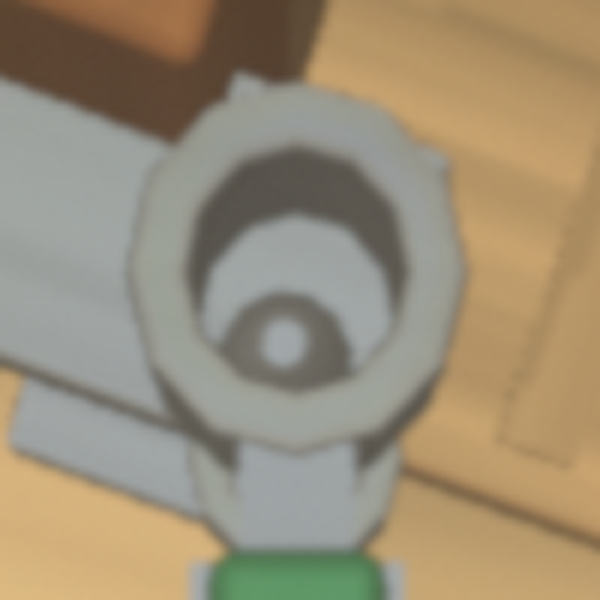

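{"op": "send_rows", "data": {"plan": [[[0.04, 0.03, 0, 0, 1], [0, 0, 0, 0, 1], [0, 0, -0.1, 0, 1], [0, 0, -0.15, 0, 1], [0, 0, -0.15, 0, 1], [0, 0, -0.15, 0, 1], [0, 0, -0.1, 0, 1], [0, 0, 0, 0, 1]]]}}

```text
time_s: 22.0
position: [0.451, -0.0307, 0.1477]
tcp_rot: [[0.967, 0.253, -0.001], [0.253, -0.967, 0.0], [-0.001, -0.001, -1.0]]
force: [-0.2, -0.4, -3.5]
opening: 0.142
```

{"op": "send_rows", "data": {"plan": [[[0, 0, -0.1, 0, 1], [0, 0, -0.1, 0, 1], [0, 0, -0.1, 0, 1], [0, 0, -0.1, 0, 1], [0, 0, -0.1, 0, 1], [0, 0, 0, 0, 1]]]}}

```text
time_s: 22.6
position: [0.4511, -0.0308, 0.1329]
tcp_rot: [[0.967, 0.253, -0.001], [0.253, -0.967, 0.0], [-0.001, -0.001, -1.0]]
force: [0.3, -0.3, -3.3]
opening: 0.135
```

Run:
```python
from look import *
wmark([],'w10.png')
wmark(['knuckle_high','knuckle_low'],'s10.png','side')
i=cv2.imread('pics/s10.png');s=cv2.resize(i[195:265,270:350],None,fx=7,fy=7,interpolation=2)
cv2.imwrite('pics/s10c.png',s)
```

```text
t 22.6 pos [ 0.4511 -0.0308  0.1329] yang -75.35 F [ 0.3 -0.3 -3.3] op 0.135
t 22.65 pos [ 0.4512 -0.0308  0.1331] yang -75.35 F [ 0.2 -0.1 -2.9] op 0.134
side knuckle_high [(0.96, [0.548, -0.0099, 0.1292]), (0.95, [0.7685, 0.2317, 0.0947]), (0.82, [0.6659, 0.3279, 0.0647]), (0.38, [0.4517, -0.0303, 0.1423])]
side knuckle_low [(0.75, [0.5515, -0.0045, 0.047]), (0.75, [0.7691, 0.2378, 0.0106]), (0.7, [0.6701, 0.3286, 0.0094])]
```

View pics/s10c.png

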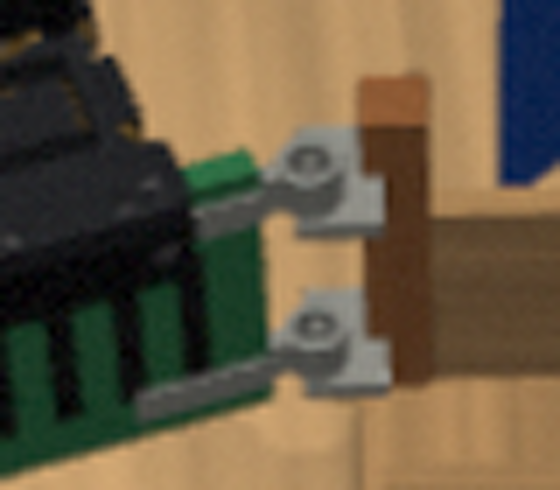

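View pics/w10.png

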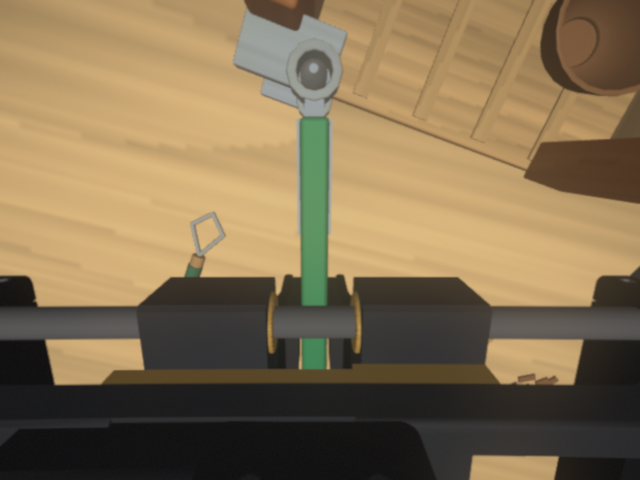

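{"op": "send_rows", "data": {"plan": [[[0, 0, -0.06, 0, 1], [0, 0, -0.06, 0, 1], [0, 0, -0.05, 0, 1], [0, 0, 0, 0, 1]]]}}

```text
time_s: 23.2
position: [0.4512, -0.0308, 0.128]
tcp_rot: [[0.967, 0.253, -0.001], [0.253, -0.967, 0.0], [-0.001, -0.0, -1.0]]
force: [-1.0, 0.2, -2.7]
opening: 0.137
```

{"op": "send_rows", "data": {"plan": [[[0, 0, -0.03, 0, 1], [0, 0, -0.02, 0, 1], [0, 0, 0, 0, 0.5], [0, 0, 0, 0, 0.5], [0, 0, 0, 0, 0.5], [0, 0, 0, 0, 0.5]]]}}

```text
time_s: 23.8
position: [0.4517, -0.0309, 0.127]
tcp_rot: [[0.967, 0.253, 0.001], [0.253, -0.967, -0.0], [0.001, 0.0, -1.0]]
force: [0.4, -0.2, -0.9]
opening: 0.244
```

Run:
```python
from look import *
wmark([],'w11.png')
wmark(['knuckle_high','knuckle_low','gate_free_edge'],'s11.png','side')
i=cv2.imread('pics/s11.png');s=cv2.resize(i[195:285,230:350],None,fx=6,fy=6,interpolation=2)
cv2.imwrite('pics/s11c.png',s)
```

```text
t 23.8 pos [ 0.4517 -0.0309  0.127 ] yang -75.34 F [ 0.4 -0.2 -0.9] op 0.244
t 23.85 pos [ 0.4516 -0.0309  0.127 ] yang -75.34 F [-0.5  0.5  0.6] op 0.246
side knuckle_high [(0.87, [0.6684, 0.3258, 0.0654]), (0.85, [0.7681, 0.232, 0.0938]), (0.72, [0.5481, -0.0056, 0.1248]), (0.59, [0.5163, -0.2074, 0.1372]), (0.51, [0.6419, -0.1164, 0.002])]
side knuckle_low [(0.97, [0.552, -0.0028, 0.0385]), (0.72, [0.771, 0.2369, 0.0109]), (0.67, [0.6719, 0.3264, 0.0069])]
side gate_free_edge [(0.84, [0.7389, 0.4403, 0.0423]), (0.8, [0.3718, -0.0543, 0.0852]), (0.59, [0.6337, 0.1105, 0.0625]), (0.58, [0.5142, -0.2049, 0.1359]), (0.32, [0.546, -0.0031, 0.1256])]
```

View pics/s11c.png

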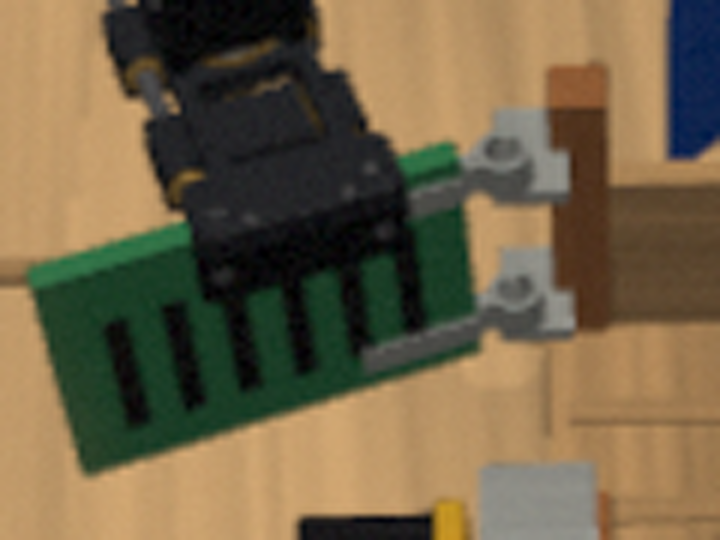

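View pics/w11.png

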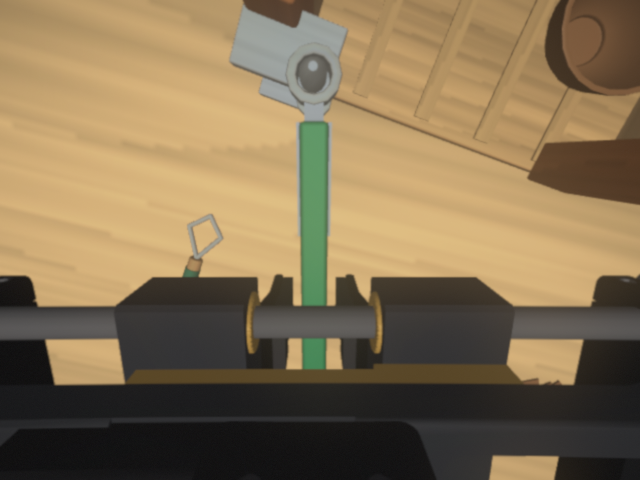

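Run:
```python
import numpy as np
P=np.array([.5495,-.005]);v=np.array([.4516,-.0309])-P
c=np.zeros(2);rows=[]
for k in range(1,26):
    t=0.05*k
    w=np.array([np.cos(t)*v[0]-np.sin(t)*v[1],np.sin(t)*v[0]+np.cos(t)*v[1]])-v
    r=np.round((w-c)/.03,2);c+=r*.03;rows.append(r.tolist()+[0,.5,.5])
print(rows)
```

```text
[[0.05, -0.16, 0, 0.5, 0.5], [0.05, -0.16, 0, 0.5, 0.5], [0.07, -0.16, 0, 0.5, 0.5], [0.07, -0.15, 0, 0.5, 0.5], [0.08, -0.15, 0, 0.5, 0.5], [0.08, -0.15, 0, 0.5, 0.5], [0.09, -0.14, 0, 0.5, 0.5], [0.1, -0.13, 0, 0.5, 0.5], [0.11, -0.13, 0, 0.5, 0.5], [0.11, -0.13, 0, 0.5, 0.5], [0.12, -0.12, 0, 0.5, 0.5], [0.13, -0.11, 0, 0.5, 0.5], [0.13, -0.11, 0, 0.5, 0.5], [0.13, -0.1, 0, 0.5, 0.5], [0.14, -0.09, 0, 0.5, 0.5], [0.15, -0.09, 0, 0.5, 0.5], [0.15, -0.08, 0, 0.5, 0.5], [0.15, -0.07, 0, 0.5, 0.5], [0.16, -0.06, 0, 0.5, 0.5], [0.16, -0.06, 0, 0.5, 0.5], [0.16, -0.05, 0, 0.5, 0.5], [0.16, -0.04, 0, 0.5, 0.5], [0.17, -0.03, 0, 0.5, 0.5], [0.17, -0.02, 0, 0.5, 0.5], [0.16, -0.02, 0, 0.5, 0.5]]
```

{"op": "send_rows", "data": {"plan": [[[0.05, -0.16, 0, 0.5, 0.5], [0.05, -0.16, 0, 0.5, 0.5], [0.07, -0.16, 0, 0.5, 0.5], [0.07, -0.15, 0, 0.5, 0.5], [0.08, -0.15, 0, 0.5, 0.5], [0.08, -0.15, 0, 0.5, 0.5], [0.09, -0.14, 0, 0.5, 0.5], [0.1, -0.13, 0, 0.5, 0.5]]]}}

```text
time_s: 24.85
position: [0.469, -0.0669, 0.1267]
tcp_rot: [[0.791, 0.611, -0.0], [0.611, -0.791, 0.0], [-0.0, -0.0, -1.0]]
force: [0.5, 0.9, 0.1]
opening: 0.25
```

{"op": "send_rows", "data": {"plan": [[[0.11, -0.13, 0, 0.5, 0.5], [0.11, -0.13, 0, 0.5, 0.5], [0.12, -0.12, 0, 0.5, 0.5], [0.13, -0.11, 0, 0.5, 0.5], [0.13, -0.11, 0, 0.5, 0.5], [0.13, -0.1, 0, 0.5, 0.5], [0.14, -0.09, 0, 0.5, 0.5], [0.15, -0.09, 0, 0.5, 0.5], [0.15, -0.08, 0, 0.5, 0.5], [0.15, -0.07, 0, 0.5, 0.5], [0.16, -0.06, 0, 0.5, 0.5], [0.16, -0.06, 0, 0.5, 0.5], [0.16, -0.05, 0, 0.5, 0.5], [0, 0, 0, 0, 0.5]]]}}

```text
time_s: 26.25
position: [0.5237, -0.1031, 0.1267]
tcp_rot: [[0.262, 0.965, 0.001], [0.965, -0.262, -0.0], [-0.0, 0.001, -1.0]]
force: [-0.3, -0.4, 0.3]
opening: 0.251
```

Run:
```python
from look import *
wmark([],'w12.png')
wmark(['knuckle_high','knuckle_low','gate_free_edge'],'s12.png','side')
i=cv2.imread('pics/s12.png');s=cv2.resize(i[195:335,250:410],None,fx=4.2,fy=4.2,interpolation=2)
cv2.imwrite('pics/s12c.png',s)
```

```text
t 26.25 pos [ 0.5237 -0.1031  0.1267] yang -15.19 F [-0.3 -0.4  0.3] op 0.251
t 26.3 pos [ 0.5232 -0.1029  0.1266] yang -15.24 F [-0.3  0.3  0.1] op 0.252
side knuckle_high [(0.7, [0.7705, 0.2338, 0.0933]), (0.65, [0.6682, 0.3267, 0.0652])]
side knuckle_low [(0.81, [0.5522, -0.002, 0.0403]), (0.81, [0.6721, 0.3286, 0.0075]), (0.61, [0.7683, 0.2344, 0.0073])]
side gate_free_edge [(0.97, [0.7392, 0.4413, 0.0409]), (0.91, [0.6302, 0.1063, 0.058]), (0.88, [0.4918, -0.1846, 0.0853]), (0.24, [0.5493, -0.0032, 0.1263])]
```

View pics/s12c.png

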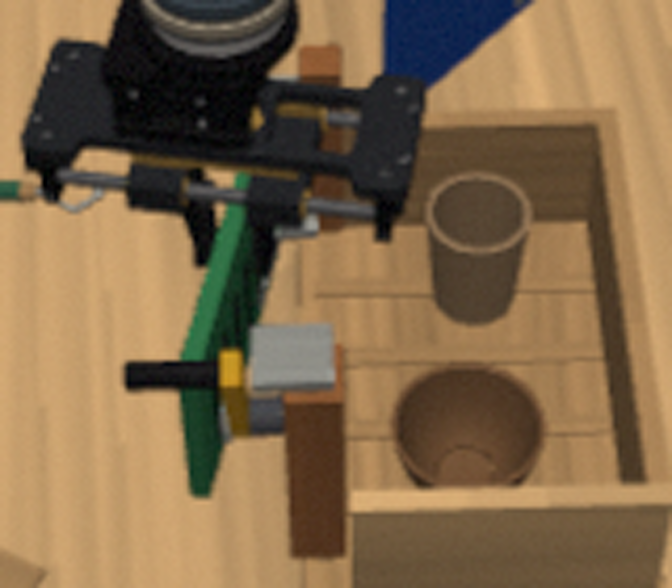

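View pics/w12.png

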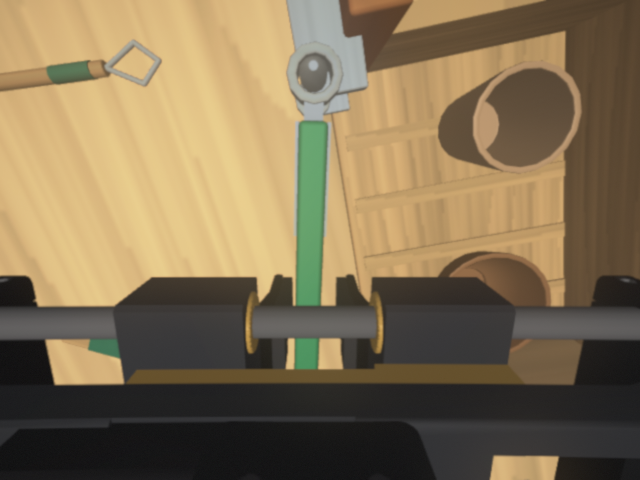

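{"op": "send_rows", "data": {"plan": [[[0.16, -0.04, 0, 0.5, 0.5], [0.17, -0.03, 0, 0.5, 0.5], [0.17, -0.02, 0, 0.5, 0.5], [0.1, -0.01, 0, 0.3, 0.5], [0.05, 0, 0, 0, 0.5], [0.05, 0, 0, 0, 0.5], [0, 0, 0, 0, 0.5]]]}}

```text
time_s: 27.2
position: [0.544, -0.1057, 0.1267]
tcp_rot: [[0.085, 0.996, -0.0], [0.996, -0.085, 0.0], [0.0, -0.0, -1.0]]
force: [0.8, -0.0, -0.1]
opening: 0.251
```

Run:
```python
from look import *
wmark(['gate_free_edge'],'w13.png')
wmark(['knuckle_high','knuckle_low','gate_free_edge'],'s13.png','side')
i=cv2.imread('pics/s13.png');s=cv2.resize(i[195:335,250:410],None,fx=4.2,fy=4.2,interpolation=2)
cv2.imwrite('pics/s13c.png',s)
```

```text
t 27.2 pos [ 0.544  -0.1057  0.1267] yang -4.9 F [ 0.8 -0.  -0.1] op 0.251
wrist gate_free_edge []
t 27.3 pos [ 0.5439 -0.1057  0.1267] yang -4.89 F [-0.4  0.4  0. ] op 0.25
side knuckle_high [(0.84, [0.6681, 0.3272, 0.067]), (0.67, [0.7727, 0.2335, 0.0924])]
side knuckle_low [(0.67, [0.6704, 0.3298, 0.0101]), (0.58, [0.7692, 0.2342, 0.0087]), (0.56, [0.5407, -0.1031, 0.1351]), (0.55, [0.5492, -0.0035, 0.0386]), (0.33, [0.5294, -0.1901, 0.0829])]
side gate_free_edge [(0.83, [0.6332, 0.1082, 0.0626]), (0.78, [0.528, -0.1907, 0.0842]), (0.56, [0.7415, 0.4378, 0.0419])]
```

View pics/s13c.png

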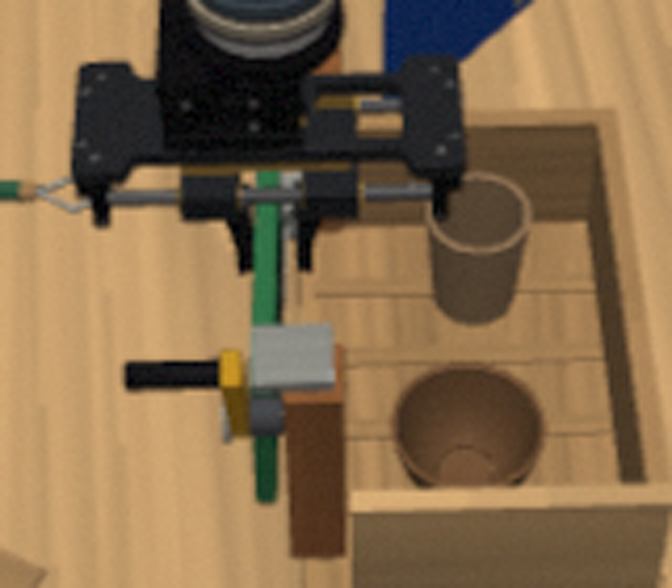

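View pics/w13.png

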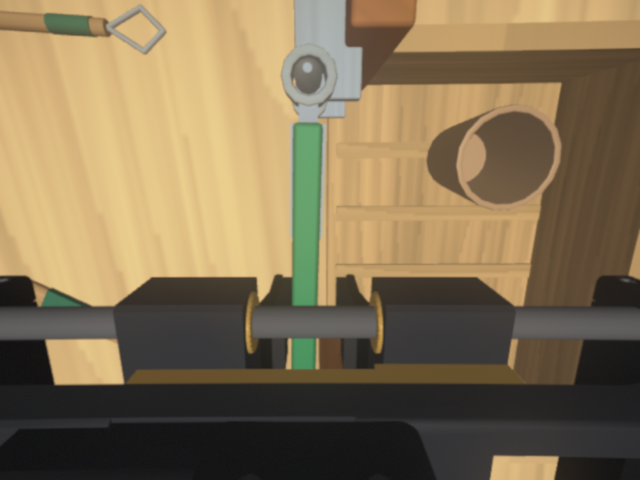

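{"op": "send_rows", "data": {"plan": [[[0.06, 0, 0, 0, 0.5], [0.06, 0, 0, 0, 0.5], [0, 0, 0, 0, 0.5]]]}}

```text
time_s: 27.8
position: [0.5469, -0.1058, 0.1266]
tcp_rot: [[0.084, 0.996, -0.002], [0.996, -0.084, 0.0], [-0.0, -0.002, -1.0]]
force: [-3.3, -0.4, 1.4]
opening: 0.245
```

{"op": "send_rows", "data": {"plan": [[[0.04, 0, 0, 0, 0.5], [0.03, 0, 0, 0, 0.5], [0, 0, 0, 0, 0.5]]]}}

```text
time_s: 28.1
position: [0.547, -0.1058, 0.1265]
tcp_rot: [[0.084, 0.996, -0.006], [0.996, -0.084, 0.0], [-0.0, -0.006, -1.0]]
force: [-7.8, -1.3, 4.8]
opening: 0.249
```

Run:
```python
from look import *
wmark(['gate_free_edge','knuckle_high'],'w14.png')
wmark(['knuckle_high','knuckle_low','gate_free_edge'],'s14.png','side')
i=cv2.imread('pics/s14.png');s=cv2.resize(i[195:335,250:410],None,fx=4.2,fy=4.2,interpolation=2)
cv2.imwrite('pics/s14c.png',s)
```

```text
t 28.1 pos [ 0.547  -0.1058  0.1265] yang -4.81 F [-7.8 -1.3  4.8] op 0.249
wrist gate_free_edge []
wrist knuckle_high [(0.93, [0.5472, 0.0, 0.1212])]
t 28.25 pos [ 0.5469 -0.1058  0.1265] yang -4.82 F [-6.4 -1.5  3.1] op 0.248
side knuckle_high [(0.96, [0.6676, 0.3273, 0.0652]), (0.93, [0.7668, 0.2331, 0.0982]), (0.55, [0.6598, -0.0511, 0.0123])]
side knuckle_low [(0.72, [0.7688, 0.2332, 0.0082]), (0.7, [0.6709, 0.327, 0.0065]), (0.63, [0.5512, -0.0014, 0.0409])]
side gate_free_edge [(0.9, [0.7416, 0.4384, 0.0445]), (0.64, [0.6343, 0.1082, 0.062]), (0.55, [0.5335, -0.192, 0.0831])]
```

View pics/s14c.png

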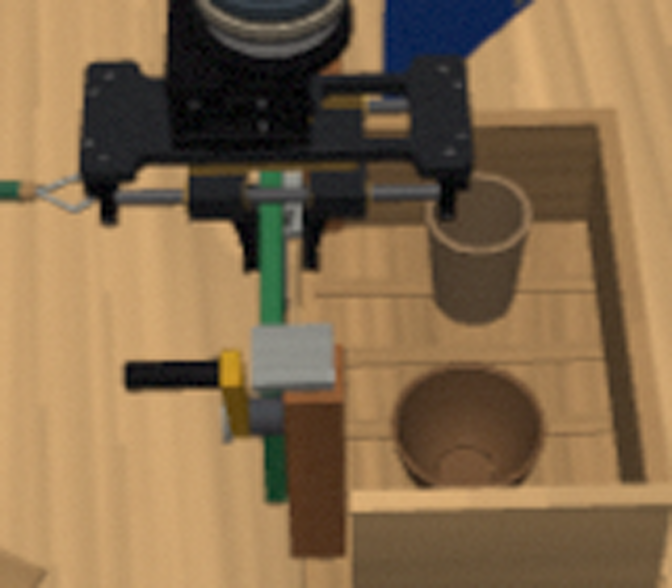

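{"op": "send_rows", "data": {"plan": [[[-0.1, 0, 0, 0, 0.5], [0, 0, 0, 0, 0.5], [0, 0, 0.4, 0, 0.5], [0, 0, 0.8, 0, 0.5], [0, 0, 1, 0, 0], [0, 0, 1, 0, 0], [0, 0, 1, 0, 0], [0, 0, 1, 0, 0], [0, 0, 0.8, -0.5, 0], [-0.1, -0.2, 0, -0.95, 0], [-0.2, -0.4, 0, -0.95, 0], [-0.2, -0.4, 0, -0.95, 0], [-0.2, -0.4, 0, -0.95, 0], [-0.2, -0.4, 0, -0.95, 0], [-0.2, -0.4, 0, -0.95, 0], [-0.2, -0.4, 0, -0.95, 0], [-0.2, -0.4, 0, -0.95, 0], [-0.2, -0.4, 0, -0.95, 0], [-0.2, -0.4, 0, -0.95, 0], [-0.2, -0.4, 0, -0.95, 0]]]}}

```text
time_s: 30.45
position: [0.4845, -0.2325, 0.3081]
tcp_rot: [[0.926, 0.377, 0.003], [0.377, -0.926, -0.001], [0.002, 0.002, -1.0]]
force: [-1.2, -0.5, 0.6]
opening: 0.503
```

Run:
```python
from look import *
wmark(['latch_peg'],None)
wmark(['latch_peg','gate_free_edge','knuckle_low','knuckle_high'],'s15.png','side')
```

```text
t 30.45 pos [ 0.4845 -0.2325  0.3081] yang -67.83 F [-1.2 -0.5  0.6] op 0.503
wrist latch_peg [(0.68, [0.4843, -0.234, 0.2099])]
t 30.55 pos [ 0.4843 -0.2333  0.3079] yang -67.71 F [ 0.2  0.7 -0.1] op 0.499
side latch_peg [(0.56, [0.4886, -0.2336, 0.214])]
side gate_free_edge [(0.86, [0.6304, 0.1115, 0.0643]), (0.83, [0.5277, -0.1918, 0.0828]), (0.83, [0.739, 0.4385, 0.0434])]
side knuckle_low [(0.79, [0.6728, 0.3284, 0.0064]), (0.65, [0.7684, 0.2361, 0.0125])]
side knuckle_high [(0.85, [0.6677, 0.3251, 0.0622]), (0.76, [0.5505, -0.005, 0.1231]), (0.62, [0.7709, 0.2312, 0.0935])]
```

View pics/s15.png

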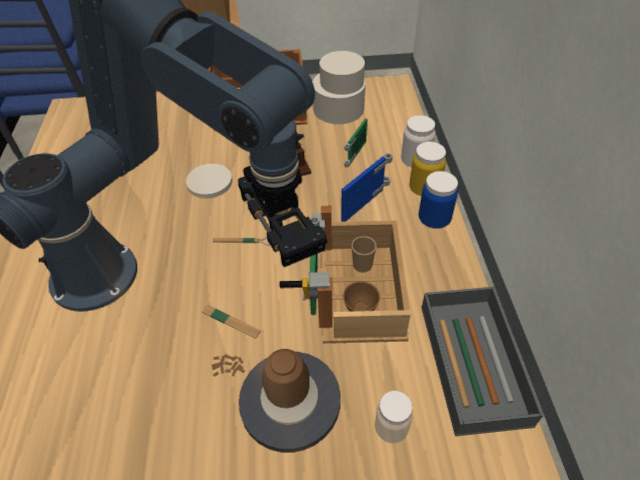

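Run:
```python
import cv2,numpy as np
a=cv2.imread('pics/s14.png')[255:325,290:350];b=cv2.imread('pics/s15.png')[255:325,290:350]
cv2.imwrite('pics/cmp.png',cv2.resize(np.hstack([a,b]),None,fx=6,fy=6,interpolation=2))
```

```text
(no output)
```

View pics/cmp.png

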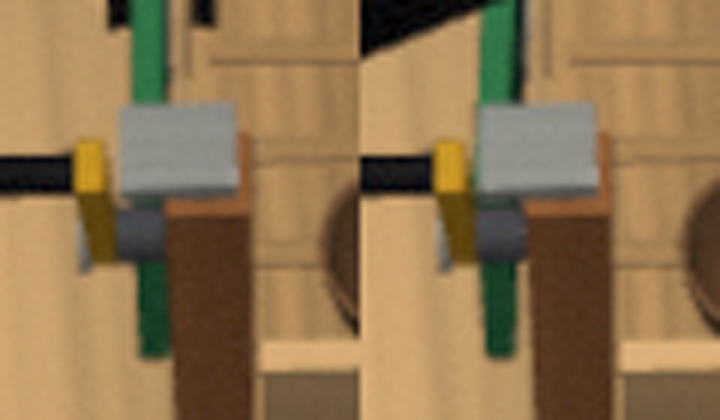

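{"op": "send_rows", "data": {"plan": [[[0.04, 0.3, 0, 1, 1], [0.04, 0.3, 0, 1, 1], [0.04, 0.3, 0, 1, 1], [0.04, 0.3, 0, 1, 1], [0.04, 0.3, 0, 1, 1], [0.04, 0.3, 0, 1, 1], [0.04, 0.3, 0, 1, 1], [0.04, 0.3, 0, 1, 1], [0.04, 0.3, 0, 1, 1], [0.04, 0.3, 0, 1, 1], [0.02, 0.2, 0, 1, 1], [0, 0, -0.9, 0, 1], [0, 0, -1, 0, 1], [0, 0, -1, 0, 1], [0, 0, -1, 0, 1], [0, 0, -1, 0, 1], [0, 0, -1, 0, 1], [0, 0, -0.2, 0, 1], [0, 0, 0, 0, 1]]]}}

```text
time_s: 32.7
position: [0.4961, -0.1352, 0.1231]
tcp_rot: [[0.079, 0.997, -0.002], [0.997, -0.079, 0.001], [0.001, -0.002, -1.0]]
force: [-0.5, 0.6, 0.2]
opening: 0.007
```

Run:
```python
from look import *
wmark([],'s16.png','side')
i=cv2.imread('pics/s16.png');s=cv2.resize(i[195:335,250:410],None,fx=4.2,fy=4.2,interpolation=2)
cv2.imwrite('pics/s16c.png',s)
```

```text
t 32.7 pos [ 0.4961 -0.1352  0.1231] yang -4.53 F [-0.5  0.6  0.2] op 0.007
```

View pics/s16c.png

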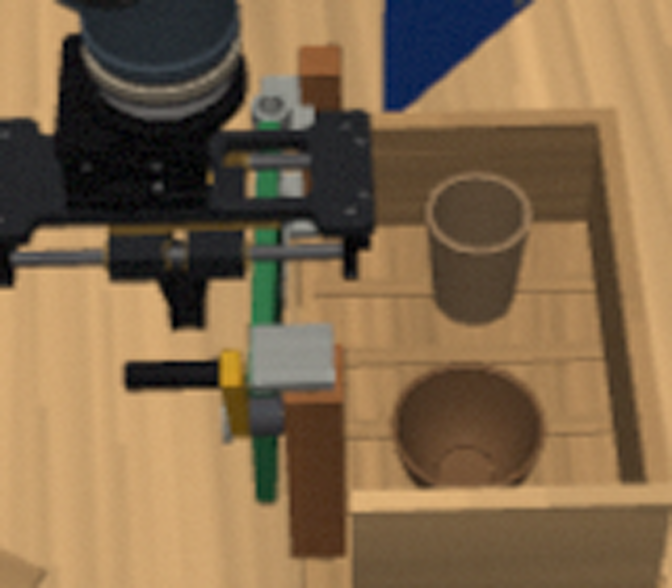

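{"op": "send_rows", "data": {"plan": [[[0.2, -0.02, 0, 0, 1], [0.2, -0.02, 0, 0, 1], [0.2, -0.02, 0, 0, 1], [0.1, 0, 0, 0, 1], [0, 0, 0, 0, 1]]]}}

```text
time_s: 33.25
position: [0.5183, -0.1379, 0.1241]
tcp_rot: [[0.08, 0.997, 0.001], [0.997, -0.08, -0.001], [-0.0, 0.001, -1.0]]
force: [-0.3, 0.0, -0.1]
opening: 0.002
```

{"op": "send_rows", "data": {"plan": [[[0.06, 0, 0, 0, 1], [0.06, 0, 0, 0, 1], [0.06, 0, 0, 0, 1], [0, 0, 0, 0, 1]]]}}

```text
time_s: 33.65
position: [0.523, -0.1377, 0.1237]
tcp_rot: [[0.08, 0.997, 0.0], [0.997, -0.08, -0.0], [0.0, 0.0, -1.0]]
force: [-0.1, -0.6, -0.2]
opening: 0.007
```

{"op": "send_rows", "data": {"plan": [[[0.05, 0, 0, 0, 1], [0.05, 0, 0, 0, 1], [0, 0, 0, 0, 1]]]}}

```text
time_s: 33.95
position: [0.5241, -0.1374, 0.1235]
tcp_rot: [[0.079, 0.997, -0.004], [0.997, -0.079, 0.001], [0.0, -0.004, -1.0]]
force: [-4.7, -2.4, 2.6]
opening: 0.005
```

Run:
```python
from look import *
wmark([],'s17.png','side')
i=cv2.imread('pics/s17.png');s=cv2.resize(i[195:335,250:410],None,fx=4.2,fy=4.2,interpolation=2)
cv2.imwrite('pics/s17c.png',s)
```

```text
t 33.95 pos [ 0.5241 -0.1374  0.1235] yang -4.55 F [-4.7 -2.4  2.6] op 0.005
```

View pics/s17c.png

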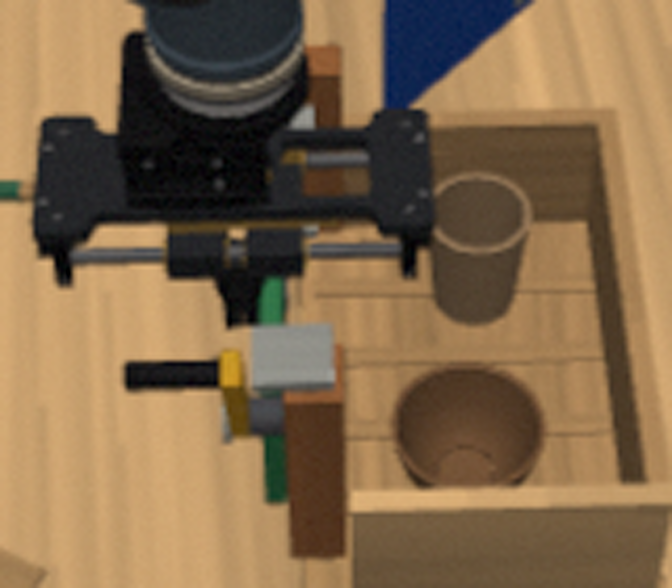

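{"op": "send_rows", "data": {"plan": [[[-0.02, 0, 0, 0, 1], [-0.02, 0, 0, 0, 1], [-0.02, 0, 0, 0, 1], [-0.02, 0, 0, 0, 1], [-0.04, 0, 0, 0, 1], [-0.1, 0, 0, 0, 1], [-0.3, 0, 0, 0, 1], [-0.4, 0, 0, 0, 1], [0, 0, 0.4, 0, 1], [0, 0, 0.8, 0, 1]]]}}

```text
time_s: 35.0
position: [0.4964, -0.1371, 0.1594]
tcp_rot: [[0.081, 0.997, -0.004], [0.997, -0.081, 0.002], [0.002, -0.004, -1.0]]
force: [-0.3, -0.2, -0.1]
opening: 0.005
```

Run:
```python
from look import *
wmark(['gate_free_edge'],'s18.png','side')
i=cv2.imread('pics/s18.png');s=cv2.resize(i[195:335,250:410],None,fx=4.2,fy=4.2,interpolation=2)
cv2.imwrite('pics/s18c.png',s)
```

```text
t 35.0 pos [ 0.4964 -0.1371  0.1594] yang -4.63 F [-0.3 -0.2 -0.1] op 0.005
side gate_free_edge [(0.9, [0.6364, 0.1126, 0.0623]), (0.63, [0.5308, -0.1931, 0.0861])]
```

View pics/s18c.png

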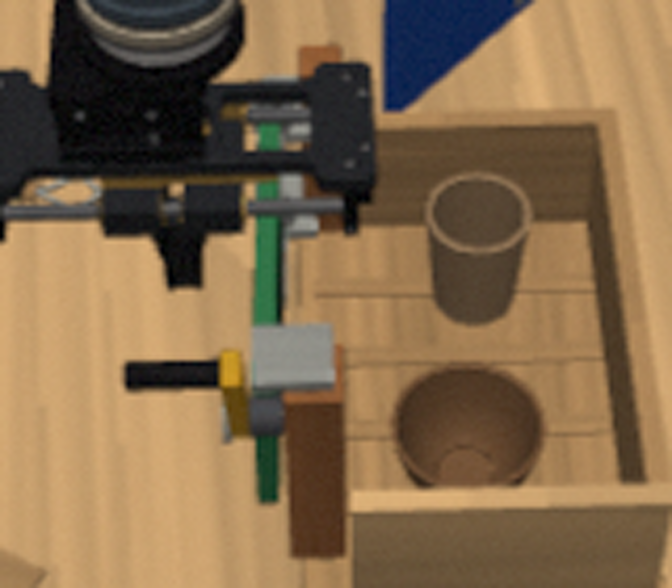

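{"op": "send_rows", "data": {"plan": [[[0, 0, 1, 0, 0], [0, 0, 1, 0, 0], [0, 0, 1, -0.6, 0], [0, 0, 1, -1, 0], [0, 0, 0.7, -1, 0], [-0.03, -0.25, 0, -1, 0], [-0.03, -0.25, 0, -1, 0], [-0.03, -0.25, 0, -1, 0], [-0.03, -0.25, 0, -1, 0], [-0.03, -0.25, 0, -1, 0], [-0.03, -0.25, 0, -1, 0], [-0.03, -0.25, 0, -1, 0], [-0.03, -0.25, 0, -1, 0], [-0.03, -0.25, 0, -1, 0], [-0.03, -0.25, 0, -1, 0], [-0.03, -0.25, 0, -1, 0], [-0.03, -0.25, 0, -1, 0], [-0.04, -0.29, 0, -1, 0], [0, 0, 0, -0.13, 0], [0, 0, 0, 0, 0]]]}}

```text
time_s: 37.1
position: [0.486, -0.2361, 0.3006]
tcp_rot: [[0.997, -0.081, -0.0], [-0.081, -0.997, 0.0], [-0.0, -0.0, -1.0]]
force: [-0.2, 0.6, 0.5]
opening: 0.5
```

Run:
```python
from look import *
wmark(['latch_peg','gate_free_edge'],'w19.png')
wmark(['gate_free_edge'],'s19.png','side')
i=cv2.imread('pics/s19.png');s=cv2.resize(i[195:335,250:410],None,fx=4.2,fy=4.2,interpolation=2)
cv2.imwrite('pics/s19c.png',s)
```

```text
t 37.1 pos [ 0.486  -0.2361  0.3006] yang -94.64 F [-0.2  0.6  0.5] op 0.5
wrist latch_peg [(0.9, [0.4845, -0.2346, 0.2086])]
wrist gate_free_edge []
t 37.25 pos [ 0.4861 -0.2358  0.3007] yang -94.62 F [-0.1  0.  -0.3] op 0.499
side gate_free_edge [(0.88, [0.7392, 0.4411, 0.0425]), (0.83, [0.634, 0.1091, 0.0619]), (0.72, [0.5293, -0.1924, 0.0852])]
```

View pics/w19.png

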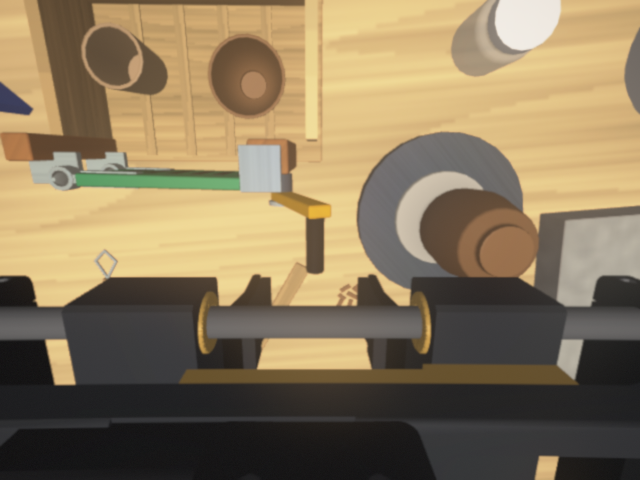

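View pics/s19c.png

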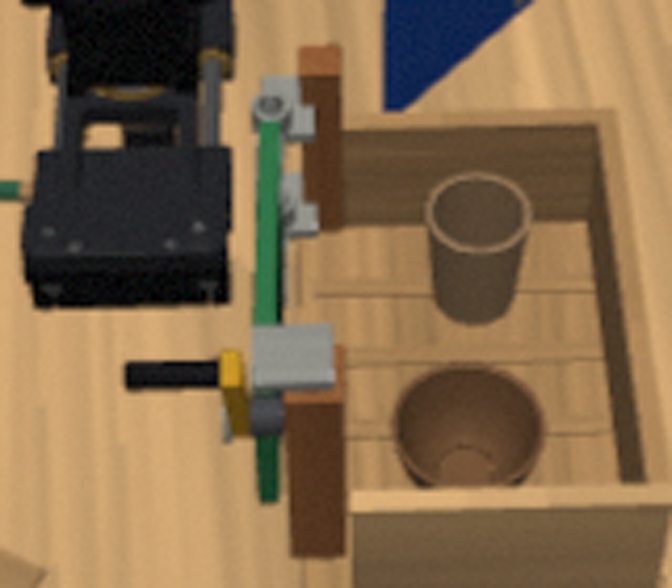

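{"op": "send_rows", "data": {"plan": [[[-0.03, 0, -0.8, 0, 0], [-0.03, 0, -0.8, 0, 0], [0, 0, -0.8, 0, 0], [0, 0, -0.8, 0, 0], [0, 0, -0.1, 0, 0], [0, 0, 0, 0, 0], [0, 0, 0, 0, 1], [0, 0, 0, 0, 1], [0, 0, 0, 0, 1], [0, 0, 0, 0, 1], [0, 0, 0, 0, 1], [0, 0, 0, 0, 1]]]}}

```text
time_s: 38.55
position: [0.4846, -0.2365, 0.2022]
tcp_rot: [[0.997, -0.082, 0.001], [-0.082, -0.997, -0.001], [0.001, 0.001, -1.0]]
force: [-0.6, 0.6, 2.5]
opening: 0.148
```

Run:
```python
import numpy as np
a=np.concatenate([[1.95,1.92,1.85],np.linspace(1.75,0.35,15),[.28,.21,.15,.1,.05,0.02]])
u=np.array([np.sin(np.radians(4.7)),np.cos(np.radians(4.7))])
P=np.array([[*(u*.085*np.cos(t)),.085*np.sin(t)] for t in a])
c=np.zeros(3);rows=[]
for p,t in zip(P[1:]-P[0],a[1:]):
    r=np.round((p-c)/.03,2);c+=r*.03;print(round(t,2),r.tolist()+[0,1],c.round(4))
```

```text
1.92 [0.01, 0.08, 0.03, 0, 1] [0.0003 0.0024 0.0009]
1.85 [0.01, 0.19, 0.06, 0, 1] [0.0006 0.0081 0.0027]
1.75 [0.02, 0.27, 0.07, 0, 1] [0.0012 0.0162 0.0048]
1.65 [0.03, 0.28, 0.03, 0, 1] [0.0021 0.0246 0.0057]
1.55 [0.02, 0.28, 0.01, 0, 1] [0.0027 0.033  0.006 ]
1.45 [0.02, 0.29, -0.02, 0, 1] [0.0033 0.0417 0.0054]
1.35 [0.03, 0.27, -0.05, 0, 1] [0.0042 0.0498 0.0039]
1.25 [0.02, 0.28, -0.07, 0, 1] [0.0048 0.0582 0.0018]
1.15 [0.02, 0.26, -0.11, 0, 1] [ 0.0054  0.066  -0.0015]
1.05 [0.02, 0.25, -0.12, 0, 1] [ 0.006   0.0735 -0.0051]
0.95 [0.02, 0.24, -0.16, 0, 1] [ 0.0066  0.0807 -0.0099]
0.85 [0.02, 0.22, -0.17, 0, 1] [ 0.0072  0.0873 -0.015 ]
0.75 [0.02, 0.2, -0.2, 0, 1] [ 0.0078  0.0933 -0.021 ]
0.65 [0.01, 0.18, -0.22, 0, 1] [ 0.0081  0.0987 -0.0276]
0.55 [0.01, 0.16, -0.23, 0, 1] [ 0.0084  0.1035 -0.0345]
0.45 [0.01, 0.14, -0.25, 0, 1] [ 0.0087  0.1077 -0.042 ]
0.35 [0.01, 0.11, -0.26, 0, 1] [ 0.009   0.111  -0.0498]
0.28 [0.01, 0.06, -0.19, 0, 1] [ 0.0093  0.1128 -0.0555]
0.21 [0.0, 0.05, -0.19, 0, 1] [ 0.0093  0.1143 -0.0612]
0.15 [0.01, 0.03, -0.17, 0, 1] [ 0.0096  0.1152 -0.0663]
0.1 [-0.0, 0.02, -0.14, 0, 1] [ 0.0096  0.1158 -0.0705]
0.05 [-0.0, 0.01, -0.14, 0, 1] [ 0.0096  0.1161 -0.0747]
0.02 [-0.0, -0.0, -0.09, 0, 1] [ 0.0096  0.1161 -0.0774]
```

{"op": "send_rows", "data": {"plan": [[[0.01, 0.08, 0.03, 0, 1], [0.01, 0.19, 0.06, 0, 1], [0.02, 0.27, 0.07, 0, 1], [0.03, 0.28, 0.03, 0, 1], [0.02, 0.28, 0.01, 0, 1], [0.02, 0.29, -0.02, 0, 1], [0.03, 0.27, -0.05, 0, 1], [0.02, 0.28, -0.07, 0, 1], [0.02, 0.26, -0.11, 0, 1], [0.02, 0.25, -0.12, 0, 1], [0.02, 0.24, -0.16, 0, 1], [0.02, 0.22, -0.17, 0, 1], [0.02, 0.2, -0.2, 0, 1], [0.01, 0.18, -0.22, 0, 1], [0.01, 0.16, -0.23, 0, 1], [0, 0, 0, 0, 1]]]}}

```text
time_s: 40.15
position: [0.4935, -0.1324, 0.1662]
tcp_rot: [[0.997, -0.082, 0.001], [-0.082, -0.997, 0.0], [0.001, -0.0, -1.0]]
force: [4.9, -2.8, 0.1]
opening: 0.149
```

Run:
```python
from look import *
wmark(['latch_peg'],'w20.png')
wmark([],'s20.png','side')
i=cv2.imread('pics/s20.png');s=cv2.resize(i[195:335,250:410],None,fx=4.2,fy=4.2,interpolation=2)
cv2.imwrite('pics/s20c.png',s)
```

```text
t 40.15 pos [ 0.4935 -0.1324  0.1662] yang -94.7 F [ 4.9 -2.8  0.1] op 0.149
wrist latch_peg [(0.9, [0.4926, -0.1301, 0.178]), (0.58, [0.6435, -0.1141, -0.0074])]
t 40.25 pos [ 0.4934 -0.1326  0.1666] yang -94.72 F [ 5.1 -3.4  0. ] op 0.15
```

View pics/w20.png

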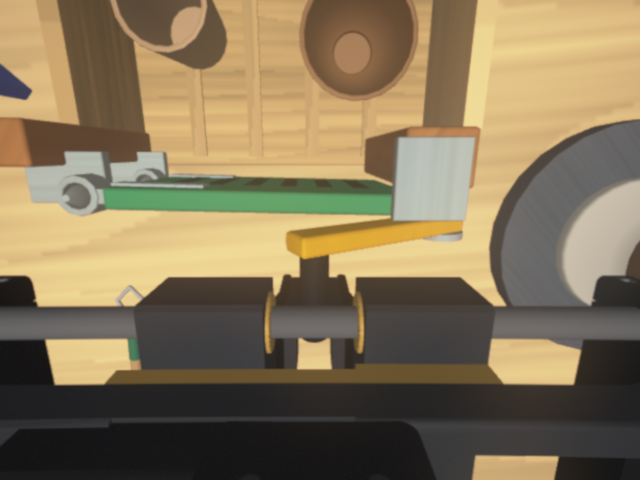

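View pics/s20c.png

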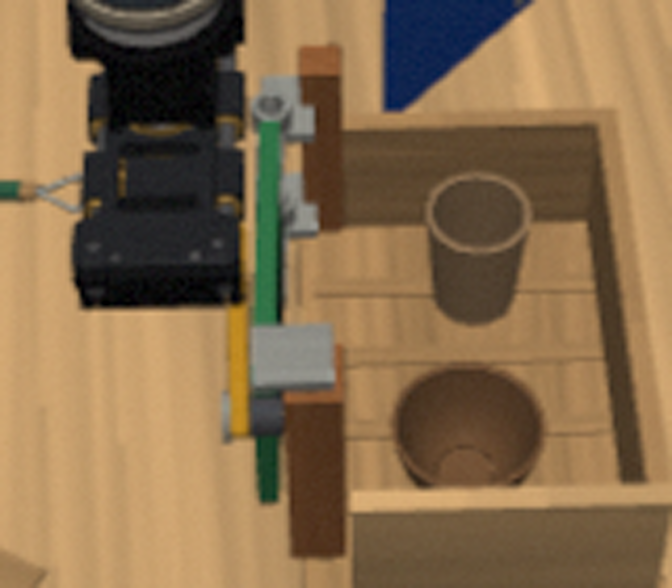

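{"op": "send_rows", "data": {"plan": [[[0.01, 0.14, -0.25, 0, 1], [0.01, 0.11, -0.26, 0, 1], [0.01, 0.06, -0.19, 0, 1], [0, 0.05, -0.19, 0, 1], [0.01, 0.03, -0.17, 0, 1], [0, 0, 0, 0, 1]]]}}

```text
time_s: 40.9
position: [0.4941, -0.1212, 0.1343]
tcp_rot: [[0.997, -0.082, -0.0], [-0.082, -0.997, -0.001], [-0.0, 0.001, -1.0]]
force: [3.4, -4.2, 0.5]
opening: 0.153
```

{"op": "send_rows", "data": {"plan": [[[0, 0.02, -0.14, 0, 1], [0, 0.01, -0.14, 0, 1], [0, 0, -0.07, 0, 1], [0, 0, 0, 0, 1]]]}}

```text
time_s: 41.3
position: [0.4942, -0.1205, 0.1242]
tcp_rot: [[0.997, -0.082, 0.0], [-0.082, -0.997, -0.001], [0.0, 0.001, -1.0]]
force: [3.8, -3.5, 2.0]
opening: 0.152
```

Release, rise and look.

{"op": "send_rows", "data": {"plan": [[[0, 0, 0, 0, 0], [0, 0, 0, 0, 0], [0, 0, 0, 0, 0], [0, 0, 0, 0, 0], [0, 0, 0.5, 0, 0], [0, 0, 1, 0, 0], [0, 0, 1, 0, 0], [-0.5, 0, 1, 0, 0], [-1, 0, 0.5, 0, 0], [-1, 0, 0, 0, 0], [0, 0, 0, 0, 0]]]}}

```text
time_s: 42.4
position: [0.4145, -0.1183, 0.2448]
tcp_rot: [[0.997, -0.083, -0.005], [-0.083, -0.997, 0.003], [-0.005, -0.002, -1.0]]
force: [0.7, 1.0, -0.4]
opening: 0.502
```

Run:
```python
from look import *
N=['latch_peg','latch_pivot','gate_free_edge','knuckle_low','knuckle_high','jamb','bowl','beaker','trimmed_pot']
wmark(N,'w21.png')
wmark(N,'s21.png','side')
i=cv2.imread('pics/s21.png');s=cv2.resize(i[195:335,250:410],None,fx=4.2,fy=4.2,interpolation=2)
cv2.imwrite('pics/s21c.png',s)
```

```text
t 42.4 pos [ 0.4145 -0.1183  0.2448] yang -94.76 F [ 0.7  1.  -0.4] op 0.502
wrist latch_peg [(0.94, [0.4928, -0.1199, 0.1319])]
wrist latch_pivot [(0.92, [0.516, -0.2091, 0.1362]), (0.38, [0.4659, -0.3895, 0.0947])]
wrist gate_free_edge [(0.56, [0.5346, -0.1908, 0.079])]
wrist knuckle_low [(0.28, [0.492, -0.1139, 0.1331])]
wrist knuckle_high [(0.7, [0.5439, -0.1135, 0.1361]), (0.62, [0.5504, -0.0018, 0.1211])]
wrist jamb []
wrist bowl []
wrist beaker [(0.17, [0.5146, -0.207, 0.1332])]
wrist trimmed_pot [(0.7, [0.4637, -0.3895, 0.0952])]
t 42.9 pos [ 0.4194 -0.1202  0.2447] yang -94.69 F [ 0.4 -0.3  0.4] op 0.503
side latch_peg [(0.68, [0.5466, -0.0023, 0.1233]), (0.62, [0.4961, -0.1183, 0.136])]
side latch_pivot []
side gate_free_edge [(0.82, [0.7389, 0.4395, 0.0415]), (0.82, [0.634, 0.1121, 0.0615]), (0.69, [0.5306, -0.191, 0.0843])]
side knuckle_low [(0.8, [0.7693, 0.2347, 0.0134]), (0.76, [0.6709, 0.3249, 0.0079]), (0.58, [0.5501, -0.0013, 0.0389])]
side knuckle_high [(0.94, [0.7671, 0.2345, 0.0962]), (0.89, [0.5469, -0.0076, 0.1235]), (0.65, [0.6691, 0.327, 0.0664])]
side jamb [(0.9, [0.5354, -0.1958, 0.0872])]
side bowl [(0.84, [0.6416, -0.1763, 0.0116])]
side beaker [(0.9, [0.6627, -0.0473, 0.0126])]
side trimmed_pot [(0.8, [0.4635, -0.392, 0.0991])]
```

View pics/s21c.png

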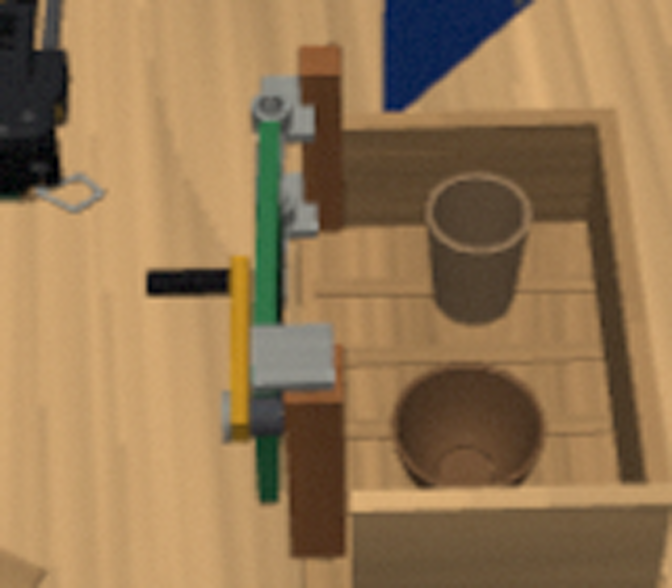

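View pics/w21.png

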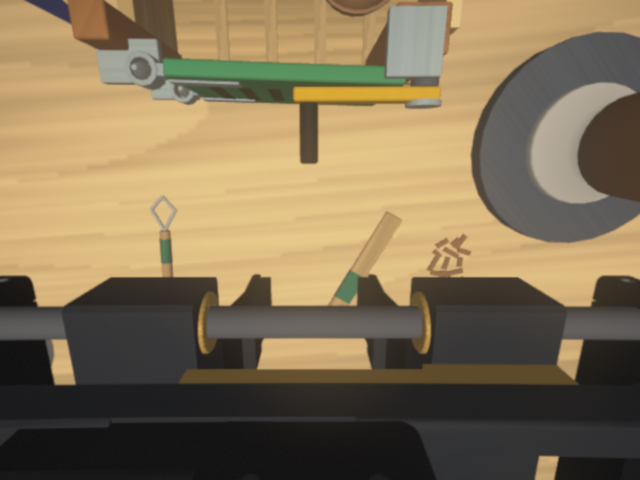

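Run:
```python
from rig import bot
s=bot.read_state(); print(s['time_s'],s['force']); print(bot.hand_in())
```

```text
43.4 [-0.3605638   0.85960115 -0.06615957]
the job is handed in; nothing more can be done
None
```

I closed up the bay and handed the job in at 43.4 s, with the arm clear of everything. `hand_in` reports no verdict, so this rests on my own checks. I threw the bar back, hung the green gate about 70° open on both pintles, swung it shut and carried the bar down level across it.

**Last checks:**
- **Bar:** the peg reads 132 to 136 mm up and sits at its original pixel in the side picture.
- **Gate:** the free edge is about 2 to 5 mm from the jamb, with a limit of 14 mm. The knuckles are within about 4 mm of the pintles sideways (one side-camera reading) and in height; the limit is 6 mm.
- **Pots:** the bowl, beaker and trimmed pot are within about 4 mm of where they were at the start, which is the networks' own error.

**What went wrong or disagreed on the way:**
- **First pinch of the peg:** the fingers slipped off upward. The fingertips seemed to reach less far than `bot.tip_extent` says. Gripping 12 mm lower held, and the bar had not moved.
- **Shut gate:** it drifted 4 to 5 mm off the latch post after the first push. I pushed it shut again and it eased back about 3.5 mm. The bar still passed in front of it, with under 6 N on the wrist.
- **Cameras:** at the end the networks disagreed on the gate's free edge by 4 mm: x = 0.535 m from the wrist camera and 0.531 m from the side.

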